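# Snug the adjustable wrench on the turntable's pivot nut and tighten it

## Robot

A 7-joint arm with a two-finger parallel gripper is mounted at the origin on the work surface. World frame = base frame: x ahead of the robot, y to its left, z up, the work surface at z = 0. Lengths are in m, angles in rad, forces in N, time in s.
With the tool pointing down it reaches from about 0.4 to 0.925 m from the base axis. Payload 5.6 kg.
Tool frame: the origin (TCP) lies between the finger pads; the fingertips stand tip_reach ahead of it and the grasp point (between the pads) lies 2 mm behind it (tip_reach is the distance from the TCP to the fingertips, in m); z points along the fingers, x is the direction in which the jaws open and shut, and the axes are right-handed (so a half turn about z gives the same grasp; the last joint's range is limited). The gripper opens to 85 mm and grips with 20 to 120 N. Pads are 22 mm wide; open, the fingers measure 114 mm over their backs; the gripper's body (76 mm by 85 mm) begins 54 mm behind the grasp point. The pads swing forward as they close: fully open they stand 13 mm farther back than shut.
Start: joints at [-0.043, 0.468, -0.012, 1.603, 0.006, 1.071, -0.056], TCP at [0.65, -0, 0.248] pointing down, gripper open.
Joint ranges: [-2.53, 2.53], [-0.31, 2.02], [-1.57, 1.55], [0.28, 2.44], [-1.29, 4.43], [0.15, 1.84], [-2.92, 2.92]. Speed limits (rad/s): [2.57, 2.57, 3.14, 3.14, 3.14, 3.14, 3.14].

## Interface

Orientations are given as a unit quaternion [w, x, y, z].
In Python, from bench import get_obs, capture, get_calibration, hand_in, tip_reach gives the robot as it stands.
- The arm moves only by the tool apply_moves, never from a script. Its argument "targets" is a list of rows, each an object with "xyz": the shift along the tool's x, y, z in units of 25 mm (1.0 is 25 mm), a list of three; "dr": the turn, a rotation vector about the tool's x, y, z in units of 6 degrees (1.0 is 6 degrees), a list of three; "claw": the finger opening in mm, from 0 to 85.4. A call has 1 to 5 rows; each row is the pose to reach, as a shift and turn from the pose measured when the call began, along the tool's axes at that moment; what a row does not reach only later rows make up. A row lasts 1/12 s, in which the tool goes at most 41.7 mm and 7.16 degrees, less where a joint would pass 70% of its speed; a pose out of reach is approached as far as the arm can. A call with a gripper value outside its range is refused whole. The fingers move at their own pace and stop on an object; the grip force is fixed at half the most. Time passes only in rows, so rows that repeat a pose let the fingers close. It gives the time, the measured TCP pose, the force and the opening at its end, in the units of the state.
- get_obs(): the state, without advancing time (a new reading comes with each control period).
- capture(name): name is "scene" or "side" or "wrist"; returns the picture (384x512x3 uint8, red, green, blue); there is no depth.
- get_calibration(name): a dict with "fov_y" (degrees; the focal length in pixels is half the picture's height over the tangent of half this angle, whatever the lens; pixels are square), "cx", "cy" (the principal point, pixels), "camera_from_world" (4x4, takes a point from world to camera coordinates); the wrist camera has in their place "T_tool_cam" (4x4, takes a point from camera to tool coordinates, whose origin is the TCP and whose axes are the tool frame's). Camera axes: x right, y up, looking along -z (the intrinsics and any distortion apply to the point x, -y, -z); pixel columns grow to the right and rows downward; lengths in m; the calibration is good to about 2 mm. A picture is of the moment at which its call begins: read the wrist's pose just before it. get_calibration takes no time and is no camera call.
- hand_in(): hands the job in, once; it reports no verdict.
The state is a dict: "time_s": time; "q": joint angles; "qd": joint speeds; "joint_efforts": joint torques, N m; "position": TCP position; "ee_rot": TCP orientation; "wrist_force": force on the tool from outside, world axes, zero at the start; "ft_torque": the same for the moment, N m; "width": finger opening in m.
Only numpy, scipy, OpenCV 4.12 (cv2) and the standard library are available. Lean on these libraries where they do the work, as an engineer would, in place of code of your own. Each camera call takes 0.05 s, during which the arm holds its last target.

## Task

The big pivot nut of the turntable base is loose, and an adjustable wrench already lies round it with its jaws too wide. Leaving the wrench lying flat on the base, roll its worm with gentle pressure until the jaws just fit the nut without play, then swing the green handle clockwise, seen from above, until you feel the nut come up firmly home, and stop there without forcing it, so that the jaws still fit. Leave the wrench lying on the nut and do not disturb the jar, tin, yellow case or door stop.

Things in the scene. Friction and masses are not known exactly. Their poses are not given: they have to be found in the camera images.
- base: round grey plastic bearing base, 260 mm across and 20 mm high, held to the shelf on a springy rubber ring: with the nut and the wrench it sinks 1 mm per 7 N pressed down and goes solid at about 2 mm (14 N), but does not shift or turn; origin at the centre of its underside, z up. The nut's axis stands upright over this origin.
- nut_top (a point): centre of the top face of the brass hex pivot nut (32 mm across flats, 37 mm across corners, 18 mm high, standing on the base, its top 38 mm above the shelf; a stud end stands 3 mm above it). The nut turns only about its upright axis.
- nut (a joint): turn of the nut, rad, growing clockwise seen from above; about 0 at the start. Tightening takes about 0.4 N m (some 2 to 4 N at the handle) all the way; between 0.5 and 0.8 rad the nut comes up against a rigid stop: that is home.
- wrench: loose steel adjustable wrench, 0.7 kg, lying flat on the base round the nut; origin on its underside in the middle of the jaws (within some mm of the nut's axis), z up, x from the handle (-x) to the open mouth (+x), fixed jaw at +y, sliding jaw at -y. Head 18 mm thick, its top 38 mm above the shelf, about 70 mm wide; the whole reaches from x = -248 to +22 mm.
- jaw (a joint): sliding jaw of the wrench, m, growing as it opens; opening between the jaws = 36 mm + value, so it just fits the nut at -0.004. At the start the nut has 3 to 4.2 mm of play. The jaws hold against about 1 N m on the nut (about 5 to 7 N at the middle of the green grip, square to it); forced harder, they are driven open and slip.
- worm (a joint): turn of the worm, rad, positive when its top moves towards the mouth (wrench +x), which closes the jaws by 4 mm a turn (0.64 mm per rad). It needs about 3 N along its rim to roll; once the jaws are snug it will not roll on and a fingertip slips over it (if it sticks with more than about 1 mm of play left, the jaws are riding on the corners of the nut: press a little more, or nudge the handle, and roll on).
- worm_top (a point): crown of the unpressed worm, a dark ribbed steel roller of 22 mm diameter and 20 mm length lying along wrench y in the head, 42 mm from the middle of the jaws towards the handle; its crown stands 46 mm above the shelf, 8 mm above the head. Pressed with about 6 to 11 N it rolls without much slip; over 18 N strains it.
- handle (a point): centre of the green hard silicone grip on the handle, 190 mm from the middle of the jaws; the grip is 105 mm long (along wrench x), 30 mm wide and 18 mm thick, from 20 to 38 mm above the shelf, and overhangs the base.
- jar: glass jar, 64 mm across, 100 mm tall, on the white turntable (280 mm across, 22 mm high); origin under its centre
- tin: steel washer tin, 72 mm across, 45 mm tall, on the turntable; origin under its centre
- case: yellow wall anchor case 90 x 60 x 28 mm, on the turntable; origin under its centre
- doorstop: silver aluminium door stop, 42 mm across, 50 mm tall, standing on the shelf; origin under its centre

How it is judged:
By the outcome, as a careful person would: the job done as asked, in the order asked, and still so for the second after the job is handed in, with the robot touching nothing.
It also fails if it takes over 72 s, if anything falls off the work surface, if the arm or the gripper's body presses on something with over 40 N, if the wrist force passes 120 N, or if a joint passes its speed limit or range.

## Working session

There is one attempt and no reset: what is moved stays moved. The work goes in short steps, Python scripts to look and compute and a tool call to move; the robot and the scene stay as the last step left them, time stands still between calls to the robot, and variables do not carry over. Pictures are saved under pics/ and viewed, and the job is handed in when it is done.

Besides the shell and the picture viewer there is one more tool, called after "Emit:" in YAML: its name, and indented under it one key for each argument. apply_moves: Moves the arm, as the interface text tells. Its arguments: {"type":"object","properties":{"targets":{"type":"array"}},"required":["targets"]}

```bash
ls; mkdir -p pics
cat > h.py <<'E'
import numpy as np, cv2
from bench import *
def snap(n,f):
    im=capture(n); cv2.imwrite('pics/'+f+'.png',im[:,:,::-1]); return im
def crop(im,r0,r1,c0,c1,f,s=4):
    cv2.imwrite('pics/'+f+'.png',cv2.resize(im[r0:r1,c0:c1,::-1],None,fx=s,fy=s,interpolation=cv2.INTER_CUBIC))
E
python3 - <<'E'
from h import *
np.set_printoptions(precision=4,suppress=True)
print(get_obs(),tip_reach)
for n in("scene","side","wrist"):
    print(n,get_calibration(n)); 
    snap(n,n+'0')
try: print(tip_reach())
except Exception as e: print(e)
E
```

```text
pics
{'time_s': 0.0, 'q': array([-0.043 ,  0.4684, -0.0116,  1.6037,  0.006 ,  1.0714, -0.0563]), 'qd': array([-0.0003,  0.0004, -0.0024, -0.    , -0.001 ,  0.0013,  0.0003]), 'joint_efforts': array([ -0.0002, -53.2374,   0.0212, -25.1299,   0.0114,   0.0077,
        -0.    ]), 'position': array([ 0.6495, -0.0001,  0.2473]), 'ee_rot': array([ 0.    ,  1.    , -0.    , -0.0009]), 'wrist_force': array([-0.0086, -0.8523,  1.0447]), 'ft_torque': array([ 0.0295, -0.0642, -0.0182]), 'width': 0.08530194518649407} 0.017
scene {'fov_y': 44.57623767913274, 'cx': 264.09232068415747, 'cy': 194.86889350120066, 'camera_from_world': array([[-0.3679,  0.9298, -0.0054,  0.0487],
       [-0.7229, -0.2824,  0.6307,  0.4602],
       [ 0.5849,  0.236 ,  0.776 , -1.5403],
       [ 0.    ,  0.    ,  0.    ,  1.    ]])}
side {'fov_y': 47.36398495016246, 'cx': 253.25856138467424, 'cy': 188.29380619085512, 'camera_from_world': array([[-0.7955, -0.6058,  0.0108,  0.5725],
       [ 0.4508, -0.5799,  0.6785, -0.2287],
       [-0.4048,  0.5446,  0.7345, -0.8967],
       [ 0.    ,  0.    ,  0.    ,  1.    ]])}
wrist {'fov_y': 61.08312667934678, 'cx': 261.06610416084584, 'cy': 192.50222558444761, 'T_tool_cam': array([[ 1.    ,  0.0001, -0.0009, -0.0007],
       [-0.0002, -0.9535, -0.3015, -0.0779],
       [-0.0009,  0.3015, -0.9535, -0.1251],
       [ 0.    ,  0.    ,  0.    ,  1.    ]])}
'float' object is not callable
```

View pics/scene0.png

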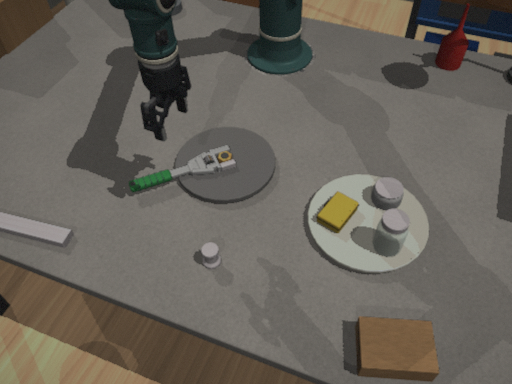

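View pics/side0.png

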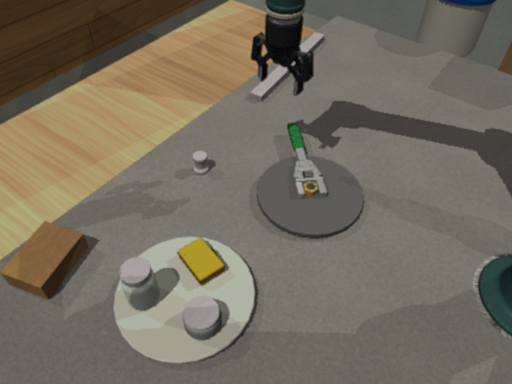

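View pics/wrist0.png

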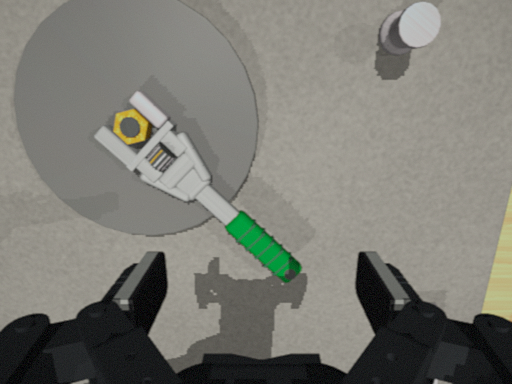

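The wrist view shows the nut near (130,127), worm near (160,157), and grip from (235,220) to (292,272). I'll enlarge it next.

```bash
cat >> h.py <<'E'
from scipy.spatial.transform import Rotation as R
def wcam(o):
    c=get_calibration('wrist'); T=np.eye(4); q=o['ee_rot']; T[:3,:3]=R.from_quat([q[1],q[2],q[3],q[0]]).as_matrix(); T[:3,3]=o['position']
    return c,T@c['T_tool_cam']
def ray(c,Twc,u,v):
    f=192/np.tan(np.radians(c['fov_y']/2)); d=np.array([(u-c['cx'])/f,-(v-c['cy'])/f,-1.])
    return Twc[:3,3],Twc[:3,:3]@d
def pix2w(c,Twc,u,v,z):
    p,d=ray(c,Twc,u,v); return p+d*(z-p[2])/d[2]
def fcam(n):
    c=get_calibration(n); return c,np.linalg.inv(c['camera_from_world'])
def proj(c,Twc,P):
    f=192/np.tan(np.radians(c['fov_y']/2)); p=np.linalg.inv(Twc)@np.append(P,1); return np.array([c['cx']+f*p[0]/-p[2],c['cy']-f*p[1]/-p[2]])
E
python3 - <<'E'
from h import *
im=cv2.imread('pics/wrist0.png')[:,:,::-1]
crop(im,80,230,80,230,'w0a',5)
im=cv2.imread('pics/scene0.png')[:,:,::-1]
crop(im,130,210,120,280,'s0a',5)
E
```

```text
(no output)
```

View pics/w0a.png

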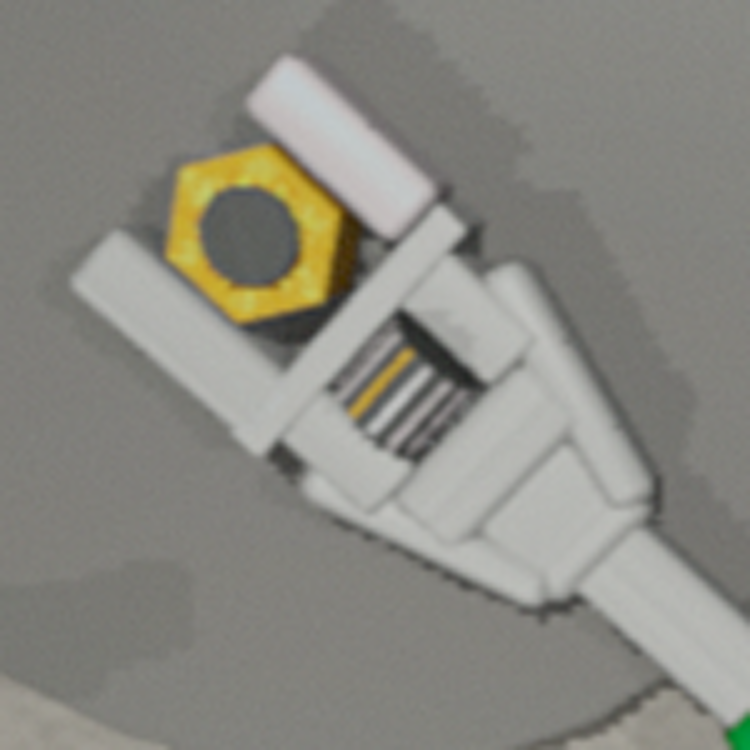

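View pics/s0a.png

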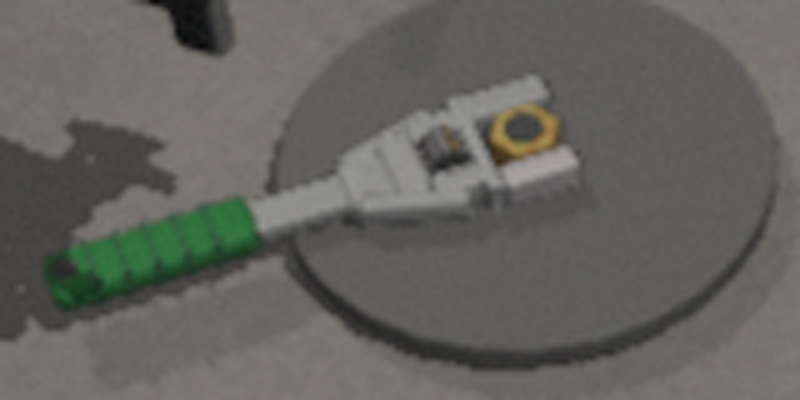

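Run:
```python
from h import *
np.set_printoptions(precision=4,suppress=True)
o=get_obs(); c,T=wcam(o)
im=cv2.imread('pics/wrist0.png')
hsv=cv2.cvtColor(im,cv2.COLOR_BGR2HSV)
m=cv2.inRange(hsv,(45,120,50),(75,255,255)); ys,xs=np.nonzero(m); print('green',xs.min(),xs.max(),ys.min(),ys.max(),xs.mean(),ys.mean())
r=cv2.minAreaRect(np.c_[xs,ys].astype(np.float32)); print(r)
nut=pix2w(c,T,131.4,126.6,.038); worm=pix2w(c,T,161.6,159,.046); g=pix2w(c,T,r[0][0],r[0][1],.036)
print(nut,worm,g)
for a in (nut-worm,nut-g,worm-g): print(np.linalg.norm(a[:2]),np.degrees(np.arctan2(a[1],a[0])))
# jaws edges fixed jaw inner edge
for a,b in(((125,235),(295,370)),((285,60),(435,190)),((250,100),(385,235)),((75,285),(240,430))):
    A=pix2w(c,T,a[0]/5+80,a[1]/5+80,.038);B=pix2w(c,T,b[0]/5+80,b[1]/5+80,.038); d=A-B; print(A,B,np.degrees(np.arctan2(d[1],d[0])))
# cross-check in scene
for n in('scene','side'):
    c2,T2=fcam(n); print(n,[proj(c2,T2,p) for p in(nut,worm,g)])
```

```text
green 225 300 211 282 262.0330284552846 245.64583333333334
((263.66387939453125, 247.19924926757812), (84.5652847290039, 26.318788528442383), 41.82017135620117)
[0.5174 0.0421 0.038 ] [0.5475 0.0104 0.046 ] [ 0.6519 -0.0943  0.036 ]
0.04367906728684191 133.45365018896854
0.19154593040062737 134.58710889792206
0.14787793396850038 134.92188143928095
[0.4906 0.0417 0.038 ] [0.522 0.014 0.038] 138.57071307519587
[0.527  0.0756 0.038 ] [0.5543 0.0506 0.038 ] 137.54771709868587
[0.5192 0.0681 0.038 ] [0.5433 0.0417 0.038 ] 132.55697245116207
[0.4789 0.0316 0.038 ] [0.5089 0.0013 0.038 ] 134.71771501193095
scene [array([223.9257, 156.4578]), array([207.2892, 158.9866]), array([150.7536, 179.3082])]
side [array([309.5919, 185.8477]), array([306.4945, 170.7421]), array([294.4156, 135.0204])]
```

Emit:
apply_moves:
  targets:
    - {"xyz": [-0.8, -0.1, 0.9], "dr": [0, 0, -1.1], "claw": 0}
    - {"xyz": [-1.6, -0.2, 1.8], "dr": [0, 0, -2.2], "claw": 0}
    - {"xyz": [-2.4, -0.3, 2.8], "dr": [0, 0, -3.3], "claw": 0}
    - {"xyz": [-3.3, -0.4, 3.7], "dr": [0, 0, -4.4], "claw": 0}
    - {"xyz": [-4.1, -0.45, 4.6], "dr": [0, 0, -5.5], "claw": 0}

```text
time_s: 0.57
position: [0.5452, 0.0116, 0.1315]
ee_rot: [-0.0, 0.958, 0.287, -0.001]
wrist_force: [-0.2, 0.1, 0.3]
width: 0.0259
```

Emit:
apply_moves:
  targets:
    - {"xyz": [0, 0, 0], "dr": [0, 0, -1.0], "claw": 0}
    - {"xyz": [0, 0, 0], "dr": [0, 0, -2.0], "claw": 0}
    - {"xyz": [0, 0, 0], "dr": [0, 0, -2.0], "claw": 0}
    - {"xyz": [0, 0, 0], "dr": [0, 0, -2.0], "claw": 0}

```text
time_s: 0.9
position: [0.5454, 0.0114, 0.1315]
ee_rot: [-0.001, 0.923, 0.384, -0.001]
wrist_force: [0.6, 0.1, 0.2]
width: 0.0
```

Run:
```python
from h import *
np.set_printoptions(precision=4,suppress=True)
o=get_obs(); print({k:o[k] for k in('time_s','position','ee_rot','wrist_force','width')},tip_reach)
R0=R.from_quat(np.roll(o['ee_rot'],-1)).as_matrix(); print(R0)
im=snap('wrist','w1'); s=snap('side','sd1'); crop(s,60,220,220,420,'sd1a',4)
```

```text
{'time_s': 0.9, 'position': array([0.5454, 0.0114, 0.1315]), 'ee_rot': array([-0.0005,  0.9233,  0.384 , -0.0009]), 'wrist_force': array([0.5945, 0.1107, 0.2276]), 'width': 1.5122285046842733e-05} 0.017
[[ 0.7051  0.7091 -0.002 ]
 [ 0.7091 -0.7051  0.0003]
 [-0.0012 -0.0017 -1.    ]]
```

View pics/w1.png

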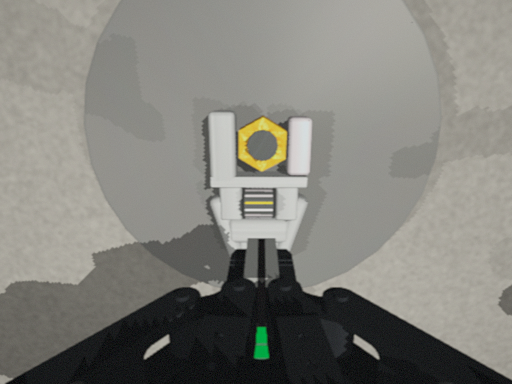

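View pics/sd1a.png

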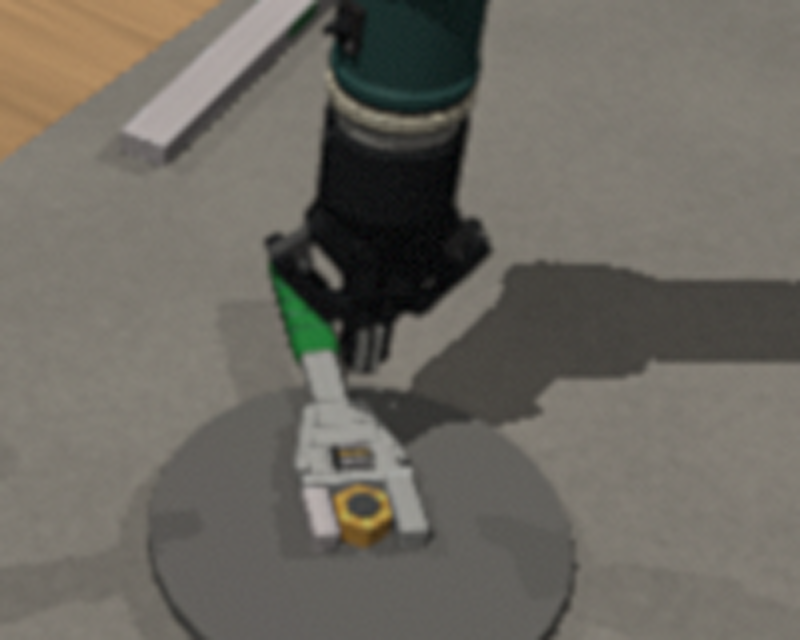

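The tool is now square with the wrench: nut at (262,144), worm near (259,203), closed fingers along column 262. Next a closer crop.

Run:
```python
from h import *
im=cv2.imread('pics/w1.png')[:,:,::-1]
crop(im,100,260,190,330,'w1a',5)
```

```text
(no output)
```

View pics/w1a.png

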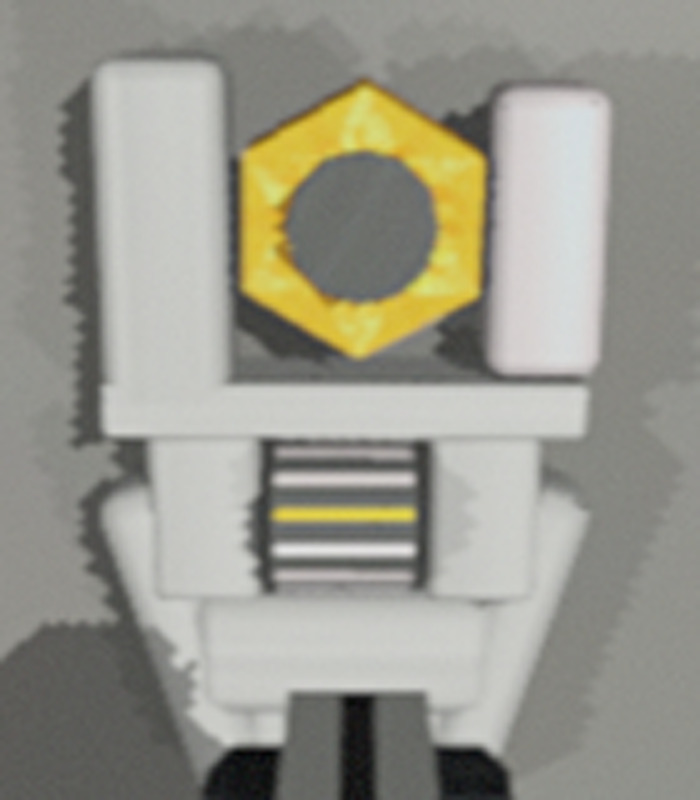

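Run:
```python
from h import *
np.set_printoptions(precision=4,suppress=True)
o=get_obs(); c,T=wcam(o)
P=lambda x,y,z:pix2w(c,T,190+x/5,100+y/5,z)
q=o['ee_rot'];Rt=R.from_quat(np.roll(q,-1)).as_matrix()
for n,a in dict(nut=(362,218,.038),wormyellow=(343,515,.046),wt=(343,440,.044),wb=(343,597,.038),jawtipL=(160,62,.038),jawtipR=(550,88,.038),throat=(343,435,.038),barback=(343,382,.038),LI=(228,250,.038),RI=(490,250,.038)).items():
    p=P(*a); print(n,p,'tool',Rt.T@(p-o['position']))
```

```text
nut [0.5155 0.0428 0.038 ] tool [ 0.0011 -0.0434  0.0938]
wormyellow [0.5417 0.0131 0.046 ] tool [-0.0015 -0.0038  0.0857]
wt [0.5345 0.0203 0.044 ] tool [-0.0015 -0.014   0.0878]
wb [0.5526 0.0022 0.038 ] tool [-0.0016  0.0116  0.0937]
jawtipL [0.4823 0.0385 0.038 ] tool [-0.0254 -0.0638  0.0938]
jawtipR [0.5207 0.0724 0.038 ] tool [ 0.0258 -0.0605  0.0938]
throat [0.5353 0.0195 0.038 ] tool [-0.0015 -0.0129  0.0938]
barback [0.5298 0.0249 0.038 ] tool [-0.0015 -0.0206  0.0938]
LI [0.5058 0.0269 0.038 ] tool [-0.017  -0.0391  0.0938]
RI [0.5308 0.0521 0.038 ] tool [ 0.0185 -0.0391  0.0938]
```

Emit:
apply_moves:
  targets:
    - {"xyz": [-0.06, 0.16, 1.2], "dr": [0, 0, 0], "claw": 0}
    - {"xyz": [-0.06, 0.32, 2.4], "dr": [0, 0, 0], "claw": 0}
    - {"xyz": [-0.06, 0.32, 2.6], "dr": [0, 0, 0], "claw": 0}
    - {"xyz": [-0.06, 0.32, 2.6], "dr": [0, 0, 0], "claw": 0}

```text
time_s: 1.33
position: [0.5488, 0.0046, 0.0651]
ee_rot: [-0.001, 0.923, 0.384, -0.003]
wrist_force: [-0.5, -0.2, 1.4]
width: -0.0001
```

Run:
```python
from h import *
print(get_obs()['position'],get_obs()['wrist_force'])
im=snap('wrist','w2')
```

```text
[0.54878623 0.0045973  0.06513878] [-0.49987301 -0.20351508  1.4479371 ]
```

View pics/w2.png

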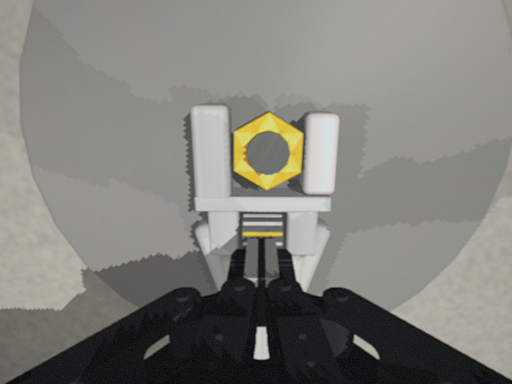

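Fingertips stand just over the worm (front edge at row ~238, worm ribs above it at rows 213–235). Pressing down gradually.

Emit:
apply_moves:
  targets:
    - {"xyz": [0, 0, 0.05], "dr": [0, 0, 0], "claw": 0}
    - {"xyz": [0, 0, 0.08], "dr": [0, 0, 0], "claw": 0}

```text
time_s: 1.55
position: [0.551, 0.0054, 0.0662]
ee_rot: [-0.0, 0.923, 0.384, -0.0]
wrist_force: [0.5, -0.4, 0.1]
width: -0.0001
```

Emit:
apply_moves:
  targets:
    - {"xyz": [0, 0, 0.05], "dr": [0, 0, 0], "claw": 0}
    - {"xyz": [0, 0, 0.05], "dr": [0, 0, 0], "claw": 0}

```text
time_s: 1.72
position: [0.5517, 0.0057, 0.066]
ee_rot: [0.0, 0.923, 0.384, 0.001]
wrist_force: [-0.9, 0.1, -0.1]
width: 0.0003
```

Emit:
apply_moves:
  targets:
    - {"xyz": [0, 0, 0.05], "dr": [0, 0, 0], "claw": 0}
    - {"xyz": [0, 0, 0.05], "dr": [0, 0, 0], "claw": 0}

```text
time_s: 1.88
position: [0.552, 0.0058, 0.0652]
ee_rot: [0.0, 0.923, 0.384, 0.001]
wrist_force: [0.3, 0.6, -1.4]
width: -0.0002
```

Emit:
apply_moves:
  targets:
    - {"xyz": [-0.08, 0, 0.08], "dr": [0, 0, 0], "claw": 0}
    - {"xyz": [-0.08, 0, 0.12], "dr": [0, 0, 0], "claw": 0}
    - {"xyz": [-0.08, 0, 0.12], "dr": [0, 0, 0], "claw": 0}

```text
time_s: 2.13
position: [0.5507, 0.0042, 0.0624]
ee_rot: [0.0, 0.923, 0.384, 0.002]
wrist_force: [-0.3, -0.0, 2.9]
width: 0.0002
```

Emit:
apply_moves:
  targets:
    - {"xyz": [0, 0, 0.04], "dr": [0, 0, 0], "claw": 0}
    - {"xyz": [0, 0, 0.06], "dr": [0, 0, 0], "claw": 0}

```text
time_s: 2.3
position: [0.5508, 0.0042, 0.0614]
ee_rot: [0.0, 0.923, 0.384, 0.001]
wrist_force: [-2.5, -0.7, 9.0]
width: 0.0002
```

Emit:
apply_moves:
  targets:
    - {"xyz": [0, -0.1, 0.01], "dr": [0, 0, 0], "claw": 0}
    - {"xyz": [0, -0.2, 0.01], "dr": [0, 0, 0], "claw": 0}

```text
time_s: 2.47
position: [0.5488, 0.0061, 0.062]
ee_rot: [0.002, 0.924, 0.383, 0.003]
wrist_force: [1.4, -3.8, 6.1]
width: -0.0
```

Emit:
apply_moves:
  targets:
    - {"xyz": [0, -0.12, 0.04], "dr": [0, 0, 0], "claw": 0}
    - {"xyz": [0, -0.24, 0.04], "dr": [0, 0, 0], "claw": 0}
    - {"xyz": [0, -0.36, 0.04], "dr": [0, 0, 0], "claw": 0}

```text
time_s: 2.72
position: [0.544, 0.0109, 0.062]
ee_rot: [0.003, 0.924, 0.383, 0.004]
wrist_force: [0.9, -3.7, 5.6]
width: -0.0
```

Run:
```python
from h import *
im=snap('wrist','w3')
```

```text
(no output)
```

View pics/w3.png

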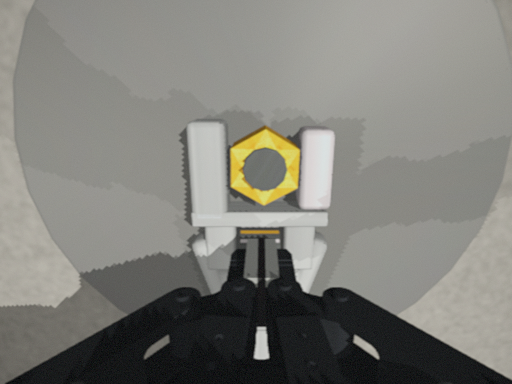

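The yellow rib moved forward from row 235 to 232 near the bar while the finger advanced, so the worm rolls. Continuing.

Emit:
apply_moves:
  targets:
    - {"xyz": [0, -0.12, 0.05], "dr": [0, 0, 0], "claw": 0}
    - {"xyz": [0, -0.24, 0.05], "dr": [0, 0, 0], "claw": 0}
    - {"xyz": [0, -0.34, 0.05], "dr": [0, 0, 0], "claw": 0}

```text
time_s: 3.02
position: [0.5391, 0.0159, 0.0617]
ee_rot: [0.004, 0.924, 0.382, 0.005]
wrist_force: [0.7, -3.9, 6.4]
width: 0.0002
```

Emit:
apply_moves:
  targets:
    - {"xyz": [0, -0.02, -0.2], "dr": [0.05, -0.03, 0], "claw": 0}
    - {"xyz": [0, 0.33, -0.3], "dr": [0.1, -0.06, 0], "claw": 0}
    - {"xyz": [0, 0.66, -0.3], "dr": [0.1, -0.06, 0], "claw": 0}
    - {"xyz": [0, 0.68, -0.1], "dr": [0.1, -0.06, 0], "claw": 0}
    - {"xyz": [0, 0.68, 0], "dr": [0.1, -0.06, 0], "claw": 0}

```text
time_s: 3.43
position: [0.5522, 0.0026, 0.0614]
ee_rot: [0.001, 0.924, 0.382, 0.0]
wrist_force: [1.7, -3.2, 6.6]
width: -0.0001
```

Emit:
apply_moves:
  targets:
    - {"xyz": [0, 0, 0.04], "dr": [0, 0, 0], "claw": 0}
    - {"xyz": [0, 0, 0.04], "dr": [0, 0, 0], "claw": 0}

```text
time_s: 3.6
position: [0.5528, 0.0021, 0.0606]
ee_rot: [0.002, 0.924, 0.381, 0.001]
wrist_force: [-0.1, -2.6, 9.2]
width: -0.0
```

Emit:
apply_moves:
  targets:
    - {"xyz": [0, -0.13, 0.03], "dr": [0, 0, 0], "claw": 0}
    - {"xyz": [0, -0.26, 0.04], "dr": [0, 0, 0], "claw": 0}
    - {"xyz": [0, -0.4, 0.04], "dr": [0, 0, 0], "claw": 0}

```text
time_s: 3.85
position: [0.5479, 0.0069, 0.0609]
ee_rot: [0.003, 0.925, 0.381, 0.002]
wrist_force: [0.2, -4.8, 12.1]
width: -0.0
```

Emit:
apply_moves:
  targets:
    - {"xyz": [0, -0.12, 0.05], "dr": [0, 0, 0], "claw": 0}
    - {"xyz": [0, -0.24, 0.05], "dr": [0, 0, 0], "claw": 0}
    - {"xyz": [0, -0.34, 0.05], "dr": [0, 0, 0], "claw": 0}

```text
time_s: 4.1
position: [0.5437, 0.0113, 0.0609]
ee_rot: [0.005, 0.925, 0.38, 0.004]
wrist_force: [1.1, -5.4, 12.5]
width: -0.0001
```

Run:
```python
from h import *
im=snap('wrist','w4'); crop(im,90,250,180,340,'w4a',4)
```

```text
(no output)
```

View pics/w4a.png

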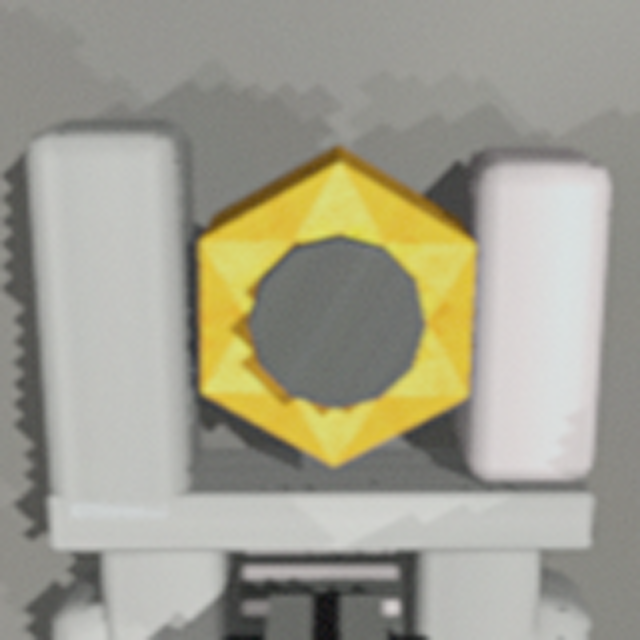

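The pink sliding jaw now lies against the nut; about 10 crop px (~1.2 mm) remains at the fixed jaw. Continuing with less pressure.

Emit:
apply_moves:
  targets:
    - {"xyz": [0, -0.12, 0.0], "dr": [0, 0, 0], "claw": 0}
    - {"xyz": [0, -0.24, 0.0], "dr": [0, 0, 0], "claw": 0}
    - {"xyz": [0, -0.36, 0.0], "dr": [0, 0, 0], "claw": 0}

```text
time_s: 4.4
position: [0.5383, 0.0171, 0.0615]
ee_rot: [0.006, 0.925, 0.38, 0.004]
wrist_force: [1.4, -2.7, 6.2]
width: 0.0002
```

Emit:
apply_moves:
  targets:
    - {"xyz": [0, -0.02, -0.2], "dr": [0.05, -0.03, -0.05], "claw": 0}
    - {"xyz": [0, 0.35, -0.3], "dr": [0.13, -0.03, -0.05], "claw": 0}
    - {"xyz": [0, 0.72, -0.3], "dr": [0.13, -0.03, -0.05], "claw": 0}
    - {"xyz": [0, 0.74, -0.1], "dr": [0.13, -0.03, -0.05], "claw": 0}
    - {"xyz": [0, 0.74, -0.02], "dr": [0.13, -0.03, -0.05], "claw": 0}

```text
time_s: 4.82
position: [0.5522, 0.0025, 0.0616]
ee_rot: [0.0, 0.924, 0.381, 0.001]
wrist_force: [3.1, -3.3, 4.2]
width: -0.0001
```

Emit:
apply_moves:
  targets:
    - {"xyz": [0, 0, 0.03], "dr": [0, 0, 0], "claw": 0}
    - {"xyz": [0, 0, 0.03], "dr": [0, 0, 0], "claw": 0}

```text
time_s: 4.98
position: [0.5526, 0.0021, 0.0609]
ee_rot: [0.001, 0.925, 0.381, 0.001]
wrist_force: [-0.1, -2.2, 6.9]
width: 0.0001
```

Emit:
apply_moves:
  targets:
    - {"xyz": [0, -0.13, 0.02], "dr": [0, 0, 0], "claw": 0}
    - {"xyz": [0, -0.26, 0.02], "dr": [0, 0, 0], "claw": 0}
    - {"xyz": [0, -0.4, 0.02], "dr": [0, 0, 0], "claw": 0}

```text
time_s: 5.23
position: [0.5474, 0.0076, 0.0614]
ee_rot: [0.002, 0.925, 0.38, 0.002]
wrist_force: [1.2, -3.5, 10.4]
width: 0.0003
```

Emit:
apply_moves:
  targets:
    - {"xyz": [0, -0.12, 0.02], "dr": [0, 0, 0], "claw": 0}
    - {"xyz": [0, -0.24, 0.02], "dr": [0, 0, 0], "claw": 0}
    - {"xyz": [0, -0.36, 0.02], "dr": [0, 0, 0], "claw": 0}

```text
time_s: 5.48
position: [0.5425, 0.0129, 0.0617]
ee_rot: [0.003, 0.925, 0.38, 0.003]
wrist_force: [2.1, -3.5, 7.5]
width: 0.0001
```

Run:
```python
from h import *
im=snap('wrist','w5'); crop(im,90,250,180,340,'w5a',4)
```

```text
(no output)
```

View pics/w5a.png

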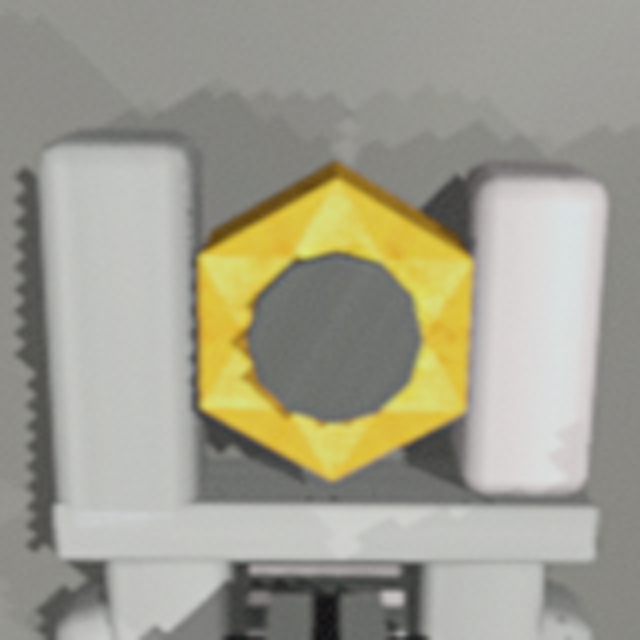

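Gap at the fixed jaw is now only a few crop px (192 vs 198). Continuing the stroke.

Emit:
apply_moves:
  targets:
    - {"xyz": [0, -0.12, 0.02], "dr": [0, 0, 0], "claw": 0}
    - {"xyz": [0, -0.24, 0.02], "dr": [0, 0, 0], "claw": 0}
    - {"xyz": [0, -0.3, 0.02], "dr": [0, 0, 0], "claw": 0}

```text
time_s: 5.78
position: [0.5376, 0.0182, 0.0616]
ee_rot: [0.004, 0.925, 0.38, 0.004]
wrist_force: [1.1, -1.6, 5.4]
width: 0.0002
```

Emit:
apply_moves:
  targets:
    - {"xyz": [0, -0.02, -0.2], "dr": [0.05, -0.03, -0.05], "claw": 0}
    - {"xyz": [0, 0.33, -0.3], "dr": [0.13, -0.03, -0.05], "claw": 0}
    - {"xyz": [-0.02, 0.66, -0.3], "dr": [0.13, -0.03, -0.05], "claw": 0}
    - {"xyz": [-0.02, 0.68, -0.1], "dr": [0.13, -0.03, -0.05], "claw": 0}
    - {"xyz": [-0.02, 0.68, -0.02], "dr": [0.13, -0.03, -0.05], "claw": 0}

```text
time_s: 6.2
position: [0.5502, 0.0044, 0.0618]
ee_rot: [-0.002, 0.924, 0.382, 0.0]
wrist_force: [2.1, -4.3, 8.0]
width: 0.0001
```

Emit:
apply_moves:
  targets:
    - {"xyz": [0, 0, 0.03], "dr": [0, 0, 0], "claw": 0}
    - {"xyz": [0, 0, 0.03], "dr": [0, 0, 0], "claw": 0}

```text
time_s: 6.37
position: [0.5505, 0.0041, 0.0612]
ee_rot: [-0.002, 0.924, 0.381, 0.0]
wrist_force: [-0.9, -1.0, 8.7]
width: 0.0
```

Run:
```python
from h import *
im=snap('wrist','w6'); crop(im,70,250,180,340,'w6a',4)
```

```text
(no output)
```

View pics/w6a.png

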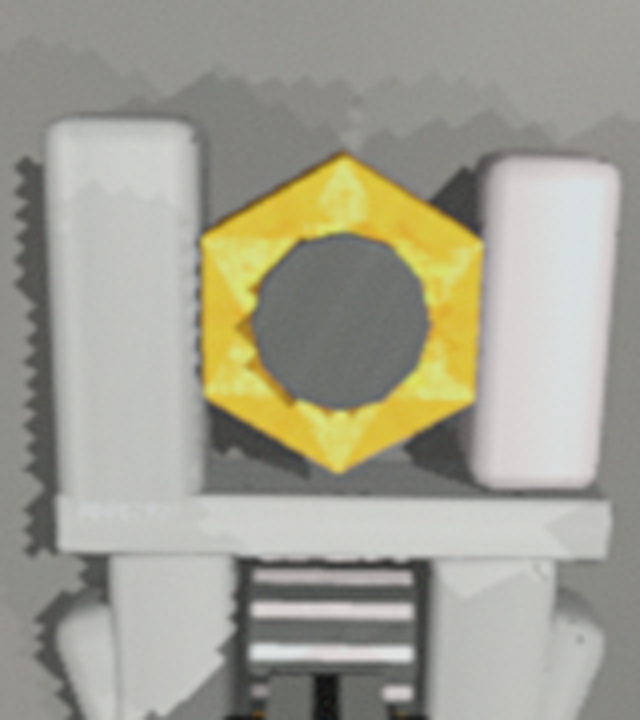

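Emit:
apply_moves:
  targets:
    - {"xyz": [0, -0.13, 0.02], "dr": [0, 0, 0], "claw": 0}
    - {"xyz": [0, -0.26, 0.02], "dr": [0, 0, 0], "claw": 0}
    - {"xyz": [0, -0.4, 0.02], "dr": [0, 0, 0], "claw": 0}

```text
time_s: 6.67
position: [0.5451, 0.01, 0.0617]
ee_rot: [-0.0, 0.925, 0.381, 0.002]
wrist_force: [2.3, -3.4, 6.8]
width: 0.0002
```

Run:
```python
from h import *
im=snap('wrist','w7'); crop(im,70,250,180,340,'w7a',4)
```

```text
(no output)
```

View pics/w7a.png

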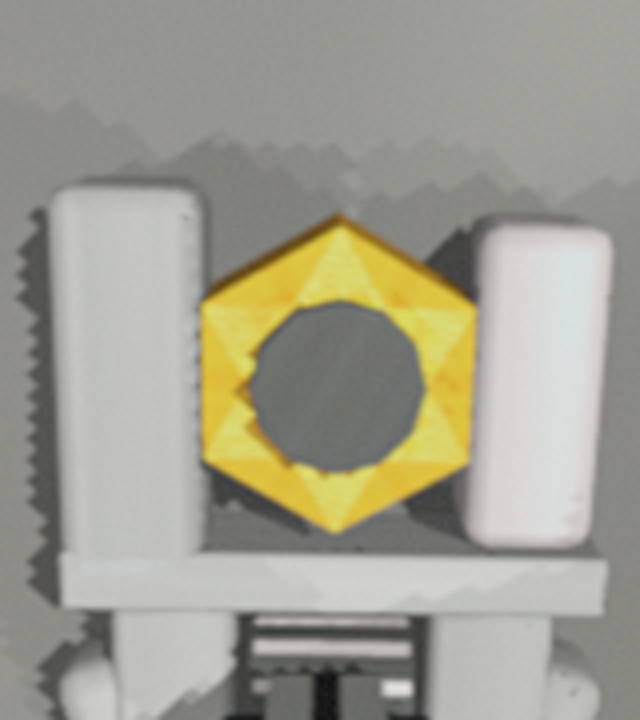

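Emit:
apply_moves:
  targets:
    - {"xyz": [0, -0.12, 0.03], "dr": [0, 0, 0], "claw": 0}
    - {"xyz": [0, -0.2, 0.03], "dr": [0, 0, 0], "claw": 0}

```text
time_s: 6.88
position: [0.5425, 0.0128, 0.0617]
ee_rot: [0.001, 0.925, 0.381, 0.003]
wrist_force: [2.3, -4.6, 7.5]
width: -0.0002
```

Run:
```python
from h import *
im=snap('wrist','w8'); crop(im,70,250,180,340,'w8a',4)
```

Emit:
apply_moves:
  targets:
    - {"xyz": [0, -0.12, 0.03], "dr": [0, 0, 0], "claw": 0}
    - {"xyz": [0, -0.2, 0.03], "dr": [0, 0, 0], "claw": 0}

```text
time_s: 7.1
position: [0.5406, 0.0149, 0.0618]
ee_rot: [0.002, 0.925, 0.38, 0.004]
wrist_force: [2.2, -3.5, 6.2]
width: 0.0003
```

Run:
```python
from h import *
im=snap('wrist','w9'); crop(im,70,250,180,340,'w9a',4)
```

```text
(no output)
```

View pics/w8a.png

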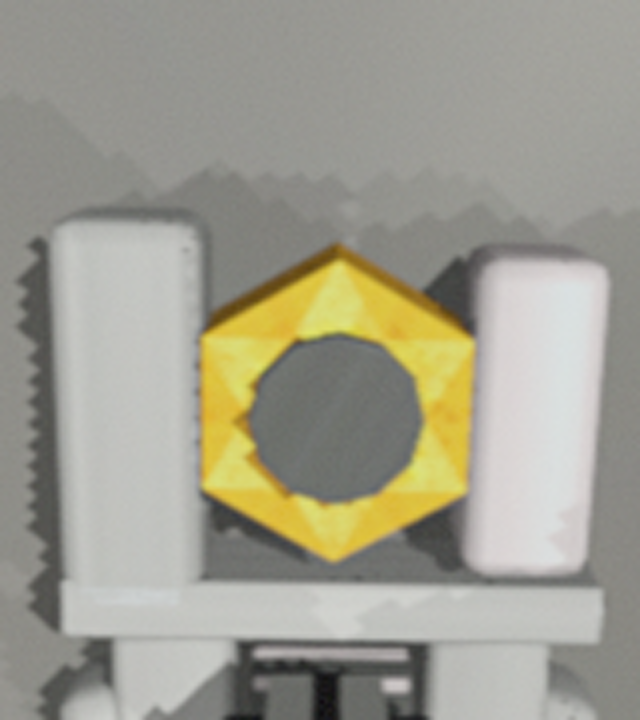

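View pics/w9a.png

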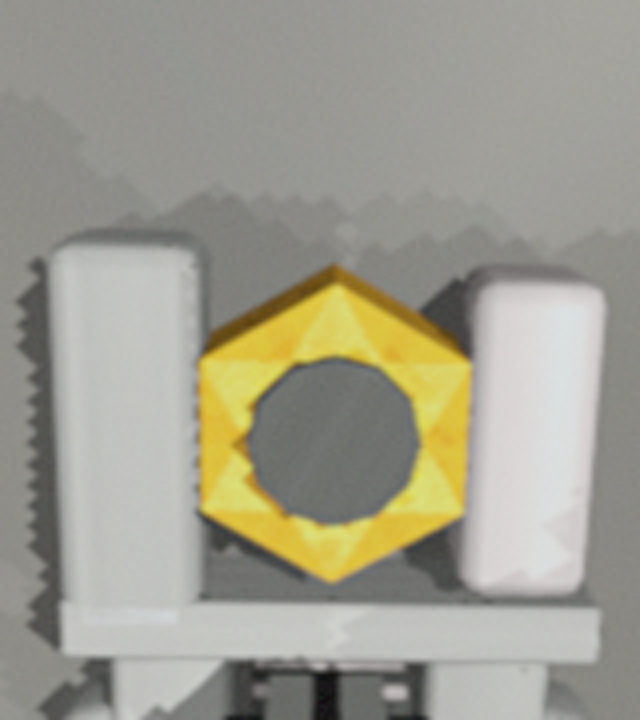

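Ribs still advance (rib 79→47→31 crop px below the bar), so it isn't snug yet. Continuing.

Emit:
apply_moves:
  targets:
    - {"xyz": [0, -0.12, 0.03], "dr": [0, 0, 0], "claw": 0}
    - {"xyz": [0, -0.2, 0.03], "dr": [0, 0, 0], "claw": 0}

```text
time_s: 7.32
position: [0.5386, 0.0177, 0.0618]
ee_rot: [0.003, 0.925, 0.38, 0.006]
wrist_force: [2.1, -2.3, 6.1]
width: -0.0002
```

Emit:
apply_moves:
  targets:
    - {"xyz": [0, -0.02, -0.2], "dr": [0.05, -0.05, -0.05], "claw": 0}
    - {"xyz": [0, 0.33, -0.3], "dr": [0.1, -0.05, -0.05], "claw": 0}
    - {"xyz": [-0.02, 0.66, -0.3], "dr": [0.1, -0.05, -0.05], "claw": 0}
    - {"xyz": [-0.02, 0.68, -0.1], "dr": [0.1, -0.05, -0.05], "claw": 0}
    - {"xyz": [-0.02, 0.68, -0.02], "dr": [0.1, -0.05, -0.05], "claw": 0}

```text
time_s: 7.73
position: [0.551, 0.0039, 0.0619]
ee_rot: [-0.0, 0.924, 0.382, 0.002]
wrist_force: [1.8, -3.4, 5.3]
width: -0.0
```

Emit:
apply_moves:
  targets:
    - {"xyz": [0, 0, 0.03], "dr": [0, 0, 0], "claw": 0}
    - {"xyz": [0, 0, 0.03], "dr": [0, 0, 0], "claw": 0}

```text
time_s: 7.9
position: [0.5515, 0.0033, 0.0612]
ee_rot: [0.0, 0.924, 0.381, 0.002]
wrist_force: [0.0, -1.1, 7.9]
width: -0.0001
```

Run:
```python
from h import *
im=snap('wrist','w10'); crop(im,70,250,180,340,'w10a',4)
```

Emit:
apply_moves:
  targets:
    - {"xyz": [0, -0.12, 0.02], "dr": [0, 0, 0], "claw": 0}
    - {"xyz": [0, -0.24, 0.02], "dr": [0, 0, 0], "claw": 0}

```text
time_s: 8.12
position: [0.5496, 0.0055, 0.0617]
ee_rot: [0.002, 0.925, 0.381, 0.004]
wrist_force: [3.7, -4.8, 8.0]
width: 0.0
```

Run:
```python
from h import *
im=snap('wrist','w11'); crop(im,70,250,180,340,'w11a',4)
```

```text
(no output)
```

View pics/w10a.png

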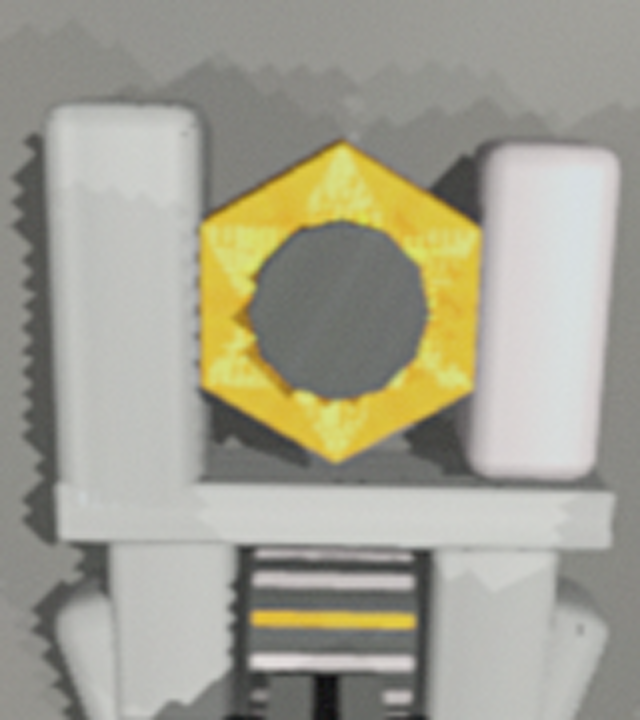

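View pics/w11a.png

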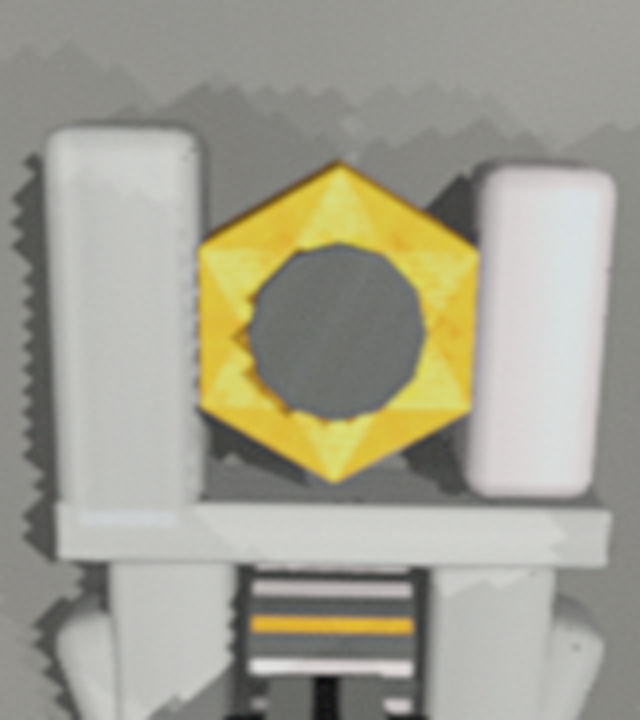

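Yellow rib moved 75→59 crop px below the bar while drag rose to 6 N: about one full worm turn since the start, nearly snug. One more short stroke to see whether it stalls.

Emit:
apply_moves:
  targets:
    - {"xyz": [0, -0.12, 0.02], "dr": [0, 0, 0], "claw": 0}
    - {"xyz": [0, -0.24, 0.02], "dr": [0, 0, 0], "claw": 0}

```text
time_s: 8.33
position: [0.5467, 0.0092, 0.0621]
ee_rot: [0.003, 0.925, 0.38, 0.005]
wrist_force: [2.4, -2.3, 5.9]
width: 0.0001
```

Run:
```python
from h import *
im=snap('wrist','w12'); crop(im,70,250,180,340,'w12a',4)
```

View pics/w12a.png

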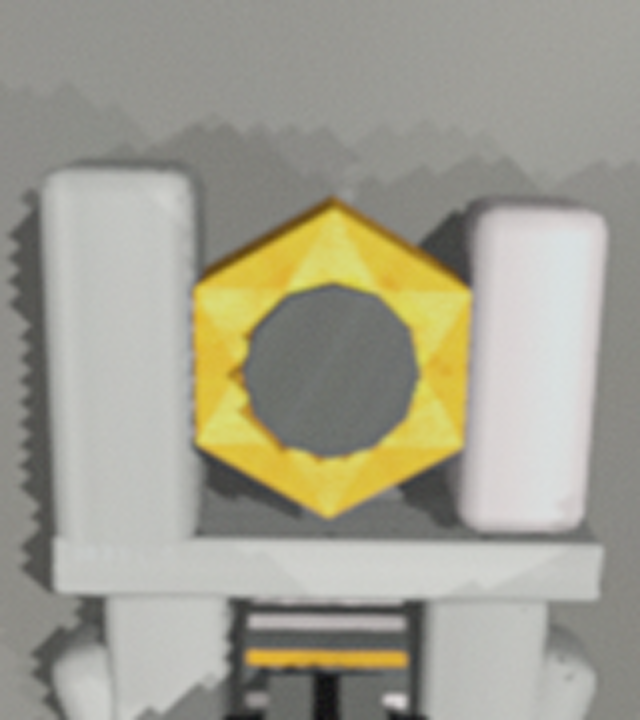

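The yellow rib stayed put (61 vs 59 px) while the finger advanced 4.7 mm: it slips. One more try with a little more pressure.

Emit:
apply_moves:
  targets:
    - {"xyz": [0, 0, 0.05], "dr": [0, 0, 0], "claw": 0}
    - {"xyz": [0, 0, 0.07], "dr": [0, 0, 0], "claw": 0}

```text
time_s: 8.55
position: [0.5464, 0.0098, 0.0609]
ee_rot: [0.003, 0.925, 0.381, 0.005]
wrist_force: [-1.9, -2.1, 13.9]
width: -0.0002
```

Emit:
apply_moves:
  targets:
    - {"xyz": [0, -0.12, 0.03], "dr": [0, 0, 0], "claw": 0}
    - {"xyz": [0, -0.24, 0.04], "dr": [0, 0, 0], "claw": 0}

```text
time_s: 8.72
position: [0.5443, 0.012, 0.0612]
ee_rot: [0.005, 0.925, 0.38, 0.006]
wrist_force: [2.9, -7.3, 11.6]
width: 0.0001
```

Run:
```python
from h import *
im=snap('wrist','w13'); crop(im,70,250,180,340,'w13a',4)
```

```text
(no output)
```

View pics/w13a.png

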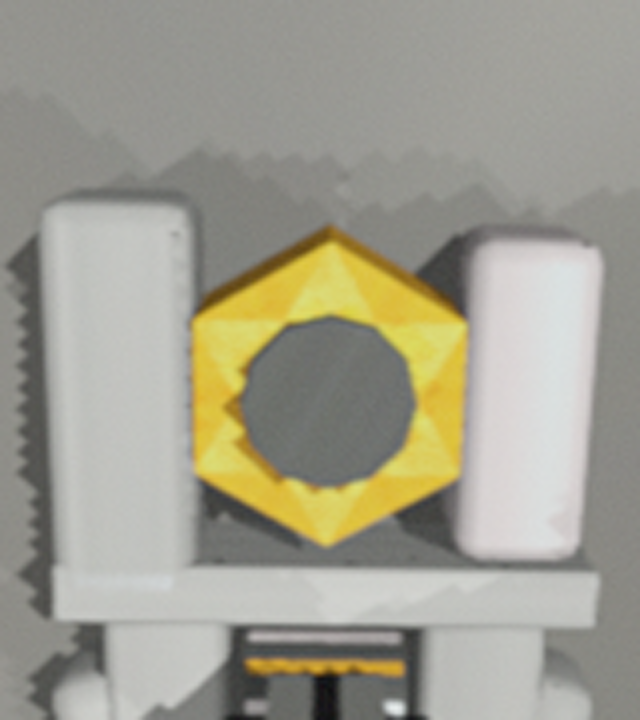

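Yellow moved 61→42 px, so a little more closed. Pushing on once more at about 11 N.

Emit:
apply_moves:
  targets:
    - {"xyz": [0, -0.12, 0.04], "dr": [0, 0, 0], "claw": 0}
    - {"xyz": [0, -0.24, 0.04], "dr": [0, 0, 0], "claw": 0}

```text
time_s: 8.93
position: [0.5424, 0.0145, 0.0614]
ee_rot: [0.007, 0.925, 0.379, 0.008]
wrist_force: [3.4, -4.6, 9.5]
width: -0.0
```

Run:
```python
from h import *
im=snap('wrist','w14'); crop(im,70,250,180,340,'w14a',4)
```

```text
(no output)
```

View pics/w14a.png

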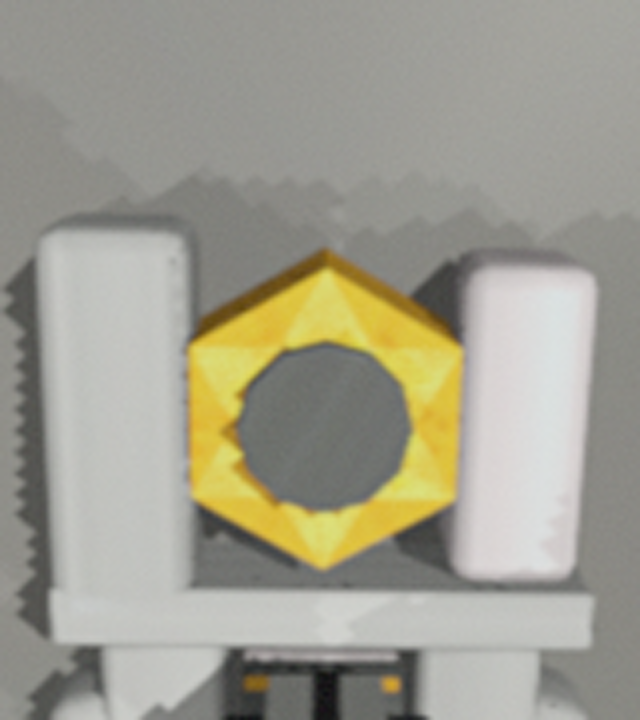

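The ribs stayed (38–42 px): it stalls, so the jaws look snug. Lifting for a square look.

Emit:
apply_moves:
  targets:
    - {"xyz": [0, 0, -0.5], "dr": [0.1, -0.06, -0.1], "claw": 0}
    - {"xyz": [0, 0, -1.5], "dr": [0.17, -0.06, -0.1], "claw": 0}
    - {"xyz": [0, 0, -2.5], "dr": [0.17, -0.06, -0.1], "claw": 30}
    - {"xyz": [0, 0, -3], "dr": [0.17, -0.06, -0.1], "claw": 60}
    - {"xyz": [0, 0, -3], "dr": [0.17, -0.06, -0.1], "claw": 60}

```text
time_s: 9.4
position: [0.5416, 0.0161, 0.1386]
ee_rot: [-0.0, 0.923, 0.385, 0.004]
wrist_force: [0.0, -0.6, -0.4]
width: 0.0358
```

Run:
```python
from h import *
o=get_obs(); print(o['position'],o['ee_rot'],o['wrist_force'],o['width'],tip_reach)
np.save('o15.npy',o,allow_pickle=True)
im=snap('wrist','w15'); crop(im,80,260,190,330,'w15a',4)
```

```text
[0.54163643 0.01608724 0.13862885] [-1.99777872e-04  9.23032592e-01  3.84701649e-01  3.92875280e-03] [ 0.00680717 -0.64709889 -0.380493  ] 0.03575325113377093 0.017
```

View pics/w15.png

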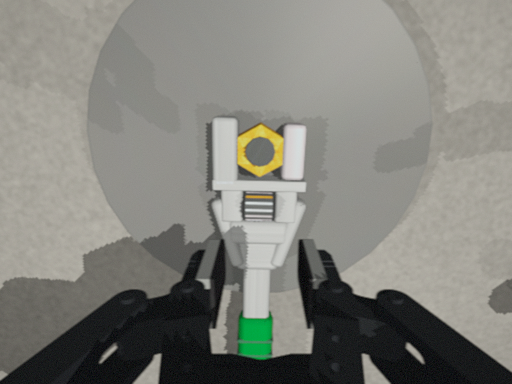

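View pics/w15a.png

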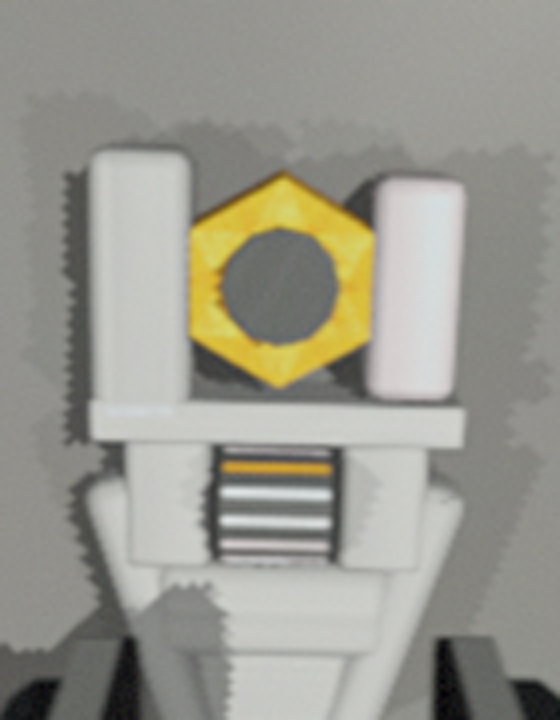

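Square view: the nut (crop x 190–375) touches both jaws, and the yellow rib has made a full turn plus a bit. Moving to the green grip.

Emit:
apply_moves:
  targets:
    - {"xyz": [0, 1.2, 0.0], "dr": [0, 0, 0.1], "claw": 56}
    - {"xyz": [0, 2.4, 0.3], "dr": [0, 0, 0.2], "claw": 56}
    - {"xyz": [-0.1, 3.6, 0.6], "dr": [0, 0, 0.2], "claw": 56}
    - {"xyz": [-0.1, 4.9, 0.8], "dr": [0, 0, 0.2], "claw": 56}
    - {"xyz": [-0.1, 6.1, 1.0], "dr": [0, 0, 0.2], "claw": 56}

```text
time_s: 9.87
position: [0.6468, -0.0944, 0.1093]
ee_rot: [-0.001, 0.927, 0.375, 0.001]
wrist_force: [0.3, -0.3, 0.1]
width: 0.056
```

Run:
```python
from h import *
o=get_obs(); print(o['position'],o['ee_rot'],o['wrist_force'],o['width'])
im=snap('wrist','w16'); snap('scene','s16')
```

```text
[ 0.6468352  -0.09435453  0.10934582] [-0.00136424  0.92702971  0.37498402  0.001017  ] [ 0.27735814 -0.29986529  0.11928456] 0.056009899684350654
```

View pics/w16.png

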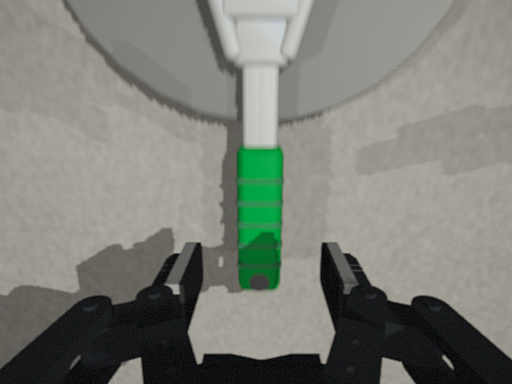

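View pics/s16.png

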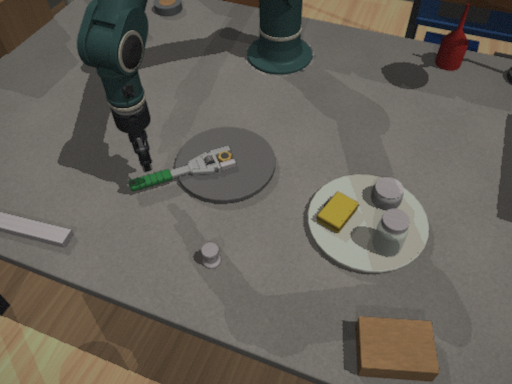

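Grip lies centred between the fingers (cols 239–281, fingers at 200 and 322). Descending to straddle it.

Emit:
apply_moves:
  targets:
    - {"xyz": [0, 0, 0.9], "dr": [0, 0, 0], "claw": 56}
    - {"xyz": [0, 0, 1.9], "dr": [0, 0, 0], "claw": 56}
    - {"xyz": [0, 0, 2.7], "dr": [0, 0, 0], "claw": 50}
    - {"xyz": [0, 0, 2.8], "dr": [0, 0, 0], "claw": 42}
    - {"xyz": [0, 0, 2.8], "dr": [0, 0, 0], "claw": 42}

```text
time_s: 10.38
position: [0.6457, -0.0972, 0.0359]
ee_rot: [-0.002, 0.928, 0.373, -0.001]
wrist_force: [0.5, 0.1, 0.2]
width: 0.042
```

Run:
```python
from h import *
o=get_obs(); print(o['position'],o['ee_rot'],o['wrist_force'],o['width'])
im=snap('wrist','w17'); s=snap('scene','s17'); crop(s,100,220,100,260,'s17a',4)
```

```text
[ 0.64570468 -0.09722796  0.03588676] [-0.00158925  0.92796568  0.3726601  -0.00127166] [0.51033297 0.09272466 0.20361054] 0.041974059837896864
```

View pics/w17.png

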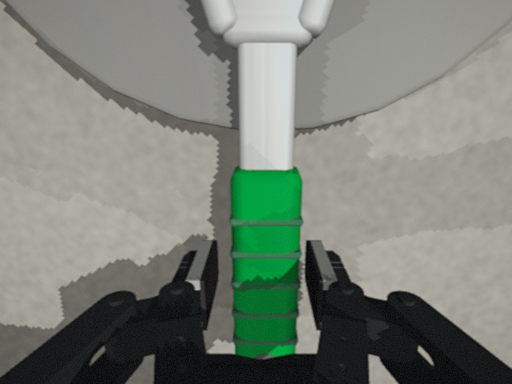

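View pics/s17a.png

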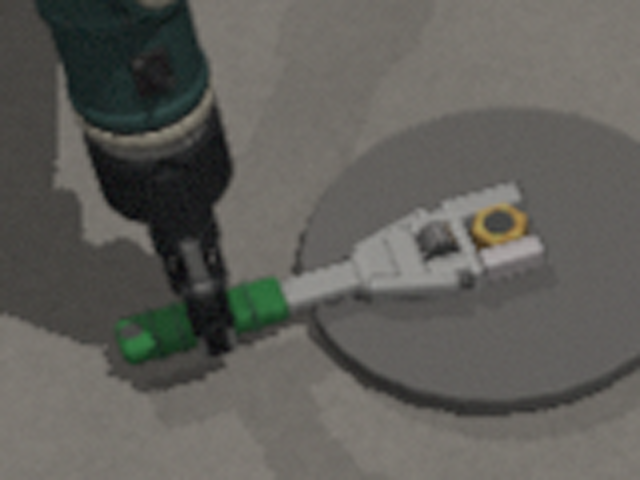

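Fingers straddle the grip. Swinging clockwise along the arc in gentle steps.

Emit:
apply_moves:
  targets:
    - {"xyz": [-0.15, 0, 0], "dr": [0, 0, 0.2], "claw": 42}
    - {"xyz": [-0.3, -0.01, 0], "dr": [0, 0, 0.4], "claw": 42}
    - {"xyz": [-0.5, -0.02, 0], "dr": [0, 0, 0.6], "claw": 42}
    - {"xyz": [-0.7, -0.03, 0], "dr": [0, 0, 0.85], "claw": 42}
    - {"xyz": [-0.9, -0.05, 0], "dr": [0, 0, 1.1], "claw": 42}

```text
time_s: 10.9
position: [0.6322, -0.1118, 0.0401]
ee_rot: [0.0, 0.948, 0.318, 0.003]
wrist_force: [3.5, 3.6, 1.7]
width: 0.0422
```

```bash
cat >> h.py <<'E'
NUT=np.array([.5155,.0428])
def st():
    o=get_obs(); Rt=R.from_quat(np.roll(o['ee_rot'],-1)).as_matrix(); f=Rt.T@o['wrist_force']; r=o['position'][:2]-NUT
    n=Rt[:2,:2].T@(-r)
    print('t %.2f yaw %.1f  r %.1f ang %.1f  ftool'%(o['time_s'],np.degrees(np.arctan2(Rt[1,1],Rt[0,1])),1e3*np.linalg.norm(r),np.degrees(np.arctan2(r[1],r[0]))),f.round(2),'z',o['position'][2].round(4),'nut in tool',n.round(4),'tilt',Rt[2,:2].round(3))
    return o
E
python3 - <<'E'
from h import *
st(); snap('wrist','w18')
E
```

```text
t 10.90 yaw -53.0  r 193.7 ang -53.0  ftool [ 4.96 -0.75 -1.63] z 0.0401 nut in tool [-0.     -0.1937] tilt [0.006 0.002]
```

View pics/w18.png

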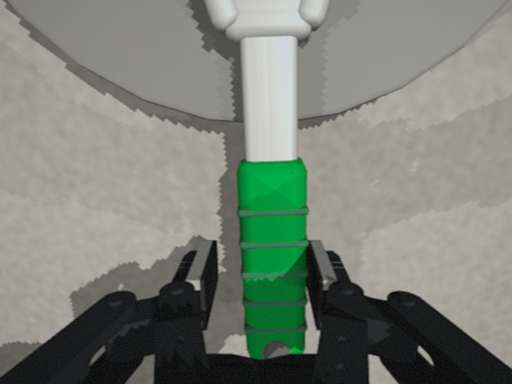

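Right finger now bears on the grip (col 307), ~5 N incl. start-up. Going slower.

Emit:
apply_moves:
  targets:
    - {"xyz": [-0.06, 0, 0.03], "dr": [0, 0, 0.07], "claw": 42}
    - {"xyz": [-0.12, -0.01, 0.06], "dr": [0, 0, 0.14], "claw": 42}
    - {"xyz": [-0.2, -0.03, 0.1], "dr": [0, 0, 0.22], "claw": 42}
    - {"xyz": [-0.3, -0.04, 0.1], "dr": [0, 0, 0.34], "claw": 42}

```text
time_s: 11.28
position: [0.6267, -0.1157, 0.0387]
ee_rot: [0.001, 0.954, 0.3, 0.005]
wrist_force: [5.2, 2.3, 4.6]
width: 0.0419
```

```bash
python3 -c "
from h import *
st()"
```

```text
t 11.28 yaw -55.1  r 193.6 ang -54.9  ftool [ 5.64  1.09 -4.52] z 0.0387 nut in tool [-0.0006 -0.1936] tilt [0.009 0.004]
```

Run:
```python
from h import *
st(); s=snap('side','sd19'); crop(s,100,240,240,380,'sd19a',5); snap('wrist','w19')
st()
```

```text
t 11.28 yaw -55.1  r 193.6 ang -54.9  ftool [ 5.64  1.09 -4.52] z 0.0387 nut in tool [-0.0006 -0.1936] tilt [0.009 0.004]
t 11.38 yaw -55.1  r 193.7 ang -55.2  ftool [ 5.15 -1.1  -2.76] z 0.0386 nut in tool [ 1.000e-04 -1.937e-01] tilt [0.007 0.003]
```

View pics/sd19a.png

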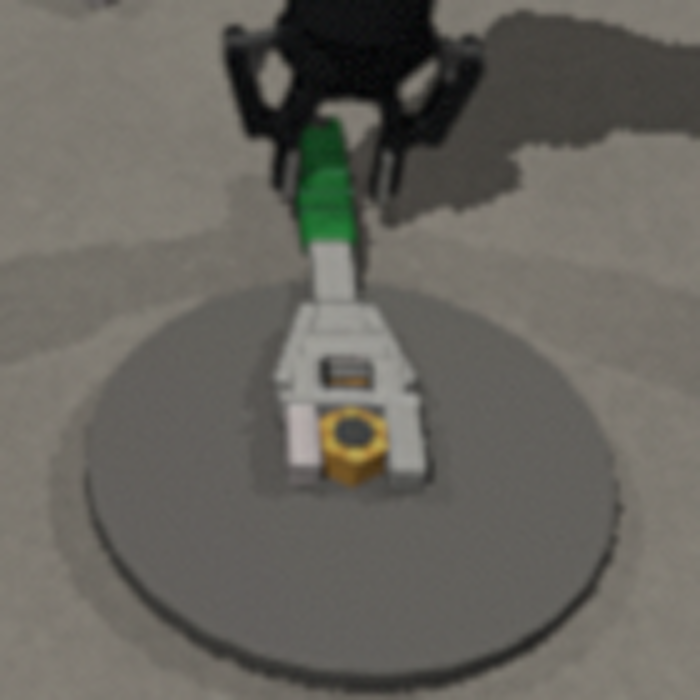

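View pics/w19.png

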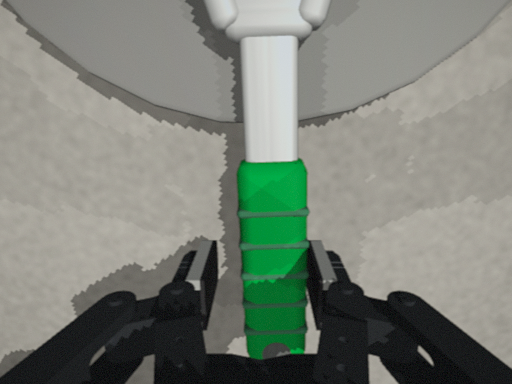

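Emit:
apply_moves:
  targets:
    - {"xyz": [0.02, 0, -0.05], "dr": [0, 0, 0], "claw": 42}
    - {"xyz": [0.03, 0, -0.07], "dr": [0, 0, 0], "claw": 42}

```text
time_s: 11.55
position: [0.6263, -0.1162, 0.0404]
ee_rot: [0.001, 0.954, 0.299, 0.004]
wrist_force: [2.0, 0.4, -1.2]
width: 0.0423
```

```bash
python3 -c "
from h import *
st()"
```

```text
t 11.55 yaw -55.2  r 193.8 ang -55.1  ftool [1.87 0.8  1.22] z 0.0404 nut in tool [-0.0002 -0.1938] tilt [0.007 0.003]
```

Emit:
apply_moves:
  targets:
    - {"xyz": [-0.05, 0, 0.0], "dr": [0, 0, 0.05], "claw": 42}
    - {"xyz": [-0.1, -0.01, 0.0], "dr": [0, 0, 0.11], "claw": 42}
    - {"xyz": [-0.15, -0.01, 0.0], "dr": [0, 0, 0.17], "claw": 42}

```text
time_s: 11.8
position: [0.6231, -0.1184, 0.0403]
ee_rot: [0.001, 0.957, 0.29, 0.004]
wrist_force: [2.4, 2.1, -1.4]
width: 0.0417
```

```bash
python3 -c "
from h import *
st()"
```

```text
t 11.80 yaw -56.2  r 193.8 ang -56.3  ftool [ 3.15 -0.39  1.44] z 0.0403 nut in tool [ 1.000e-04 -1.938e-01] tilt [0.007 0.004]
```

Now 3.1 N while turning, as expected. Continuing.

Emit:
apply_moves:
  targets:
    - {"xyz": [-0.07, 0, 0.0], "dr": [0, 0, 0.08], "claw": 42}
    - {"xyz": [-0.14, -0.01, 0.0], "dr": [0, 0, 0.17], "claw": 42}
    - {"xyz": [-0.22, -0.02, 0.0], "dr": [0, 0, 0.26], "claw": 42}
    - {"xyz": [-0.3, -0.02, 0.0], "dr": [0, 0, 0.36], "claw": 42}
    - {"xyz": [-0.38, -0.03, 0.0], "dr": [0, 0, 0.46], "claw": 42}

```text
time_s: 12.22
position: [0.6148, -0.1236, 0.0403]
ee_rot: [0.001, 0.964, 0.266, 0.004]
wrist_force: [4.2, 0.3, -2.0]
width: 0.0421
```

```bash
python3 -c "
from h import *
st()"
```

```text
t 12.22 yaw -59.1  r 193.8 ang -59.2  ftool [3.72 1.87 2.  ] z 0.0403 nut in tool [ 0.0003 -0.1938] tilt [0.007 0.004]
```

Emit:
apply_moves:
  targets:
    - {"xyz": [-0.08, 0, 0.01], "dr": [0, 0, 0.1], "claw": 42}
    - {"xyz": [-0.16, -0.01, 0.02], "dr": [0, 0, 0.19], "claw": 42}
    - {"xyz": [-0.24, -0.01, 0.02], "dr": [0, 0, 0.29], "claw": 42}
    - {"xyz": [-0.32, -0.02, 0.02], "dr": [0, 0, 0.38], "claw": 42}
    - {"xyz": [-0.4, -0.02, 0.02], "dr": [0, 0, 0.48], "claw": 42}

```text
time_s: 12.63
position: [0.6062, -0.1286, 0.04]
ee_rot: [0.001, 0.97, 0.242, 0.004]
wrist_force: [4.4, 0.7, 1.2]
width: 0.0418
```

```bash
python3 -c "
from h import *
st();snap('wrist','w20')
s=snap('side','sd20'); crop(s,100,240,240,380,'sd20a',5)"
```

```text
t 12.63 yaw -62.0  r 193.9 ang -62.1  ftool [ 4.28  1.43 -1.18] z 0.04 nut in tool [ 0.0003 -0.1939] tilt [0.008 0.004]
```

View pics/w20.png

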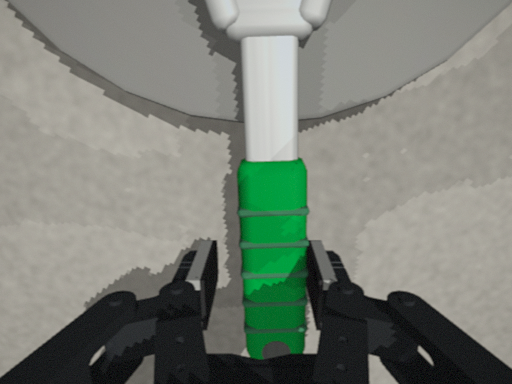

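View pics/sd20a.png

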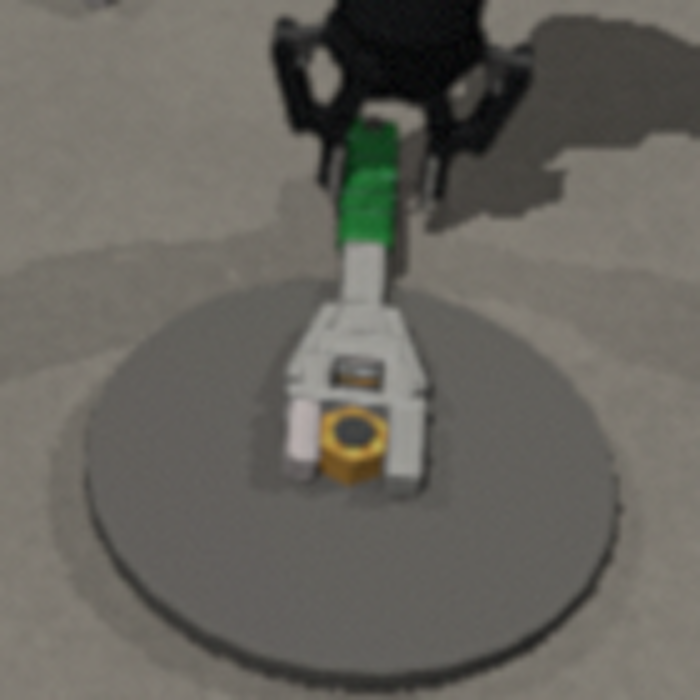

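The grip stays parallel against the right finger, and the nut turns with the jaws in the side view. Continuing.

Emit:
apply_moves:
  targets:
    - {"xyz": [-0.07, 0, 0.0], "dr": [0, 0, 0.08], "claw": 42}
    - {"xyz": [-0.13, -0.01, 0.0], "dr": [0, 0, 0.16], "claw": 42}
    - {"xyz": [-0.2, -0.01, 0.0], "dr": [0, 0, 0.24], "claw": 42}
    - {"xyz": [-0.27, -0.02, 0.0], "dr": [0, 0, 0.32], "claw": 42}
    - {"xyz": [-0.34, -0.02, 0.0], "dr": [0, 0, 0.4], "claw": 42}

```text
time_s: 13.15
position: [0.5981, -0.1326, 0.04]
ee_rot: [0.001, 0.975, 0.221, 0.004]
wrist_force: [5.7, 0.6, 0.8]
width: 0.0426
```

```bash
python3 -c "
from h import *
st()"
```

```text
t 13.15 yaw -64.5  r 193.9 ang -64.8  ftool [ 5.41  1.95 -0.73] z 0.04 nut in tool [ 0.001  -0.1939] tilt [0.008 0.004]
```

Emit:
apply_moves:
  targets:
    - {"xyz": [-0.07, 0, 0.0], "dr": [0, 0, 0.08], "claw": 42}
    - {"xyz": [-0.13, -0.01, 0.0], "dr": [0, 0, 0.16], "claw": 42}
    - {"xyz": [-0.2, -0.01, 0.0], "dr": [0, 0, 0.24], "claw": 42}
    - {"xyz": [-0.27, -0.02, 0.0], "dr": [0, 0, 0.32], "claw": 42}

```text
time_s: 13.48
position: [0.5918, -0.1354, 0.04]
ee_rot: [0.001, 0.979, 0.204, 0.004]
wrist_force: [4.9, -0.2, 0.2]
width: 0.0418
```

```bash
python3 -c "
from h import *
st()"
```

```text
t 13.48 yaw -66.5  r 193.9 ang -66.8  ftool [ 4.45  2.13 -0.11] z 0.04 nut in tool [ 0.0012 -0.1939] tilt [0.008 0.004]
```

Emit:
apply_moves:
  targets:
    - {"xyz": [0.03, 0.03, 0.0], "dr": [0, 0, 0], "claw": 42}
    - {"xyz": [0.04, 0.06, 0.0], "dr": [0, 0, 0], "claw": 42}

```text
time_s: 13.65
position: [0.5918, -0.1361, 0.0395]
ee_rot: [0.001, 0.979, 0.204, 0.003]
wrist_force: [0.9, 1.9, 1.1]
width: 0.0416
```

```bash
python3 -c "
from h import *
st();snap('wrist','w21')"
```

```text
t 13.65 yaw -66.5  r 194.5 ang -66.9  ftool [ 1.54 -1.35 -1.11] z 0.0395 nut in tool [ 0.0015 -0.1945] tilt [0.005 0.002]
```

View pics/w21.png

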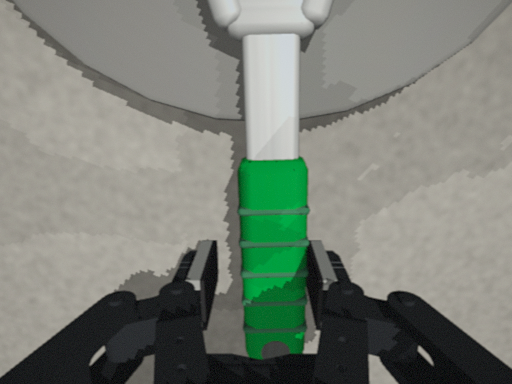

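Emit:
apply_moves:
  targets:
    - {"xyz": [-0.05, 0, 0.0], "dr": [0, 0, 0.07], "claw": 42}
    - {"xyz": [-0.1, 0, 0.0], "dr": [0, 0, 0.14], "claw": 42}
    - {"xyz": [-0.15, 0, 0.0], "dr": [0, 0, 0.2], "claw": 42}

```text
time_s: 13.95
position: [0.5888, -0.1374, 0.0395]
ee_rot: [0.001, 0.981, 0.194, 0.003]
wrist_force: [4.1, 2.3, 0.5]
width: 0.042
```

```bash
python3 -c "
from h import *
st()"
```

```text
t 13.95 yaw -67.7  r 194.6 ang -67.9  ftool [ 4.66 -0.57 -0.48] z 0.0395 nut in tool [ 0.0007 -0.1946] tilt [0.006 0.002]
```

Emit:
apply_moves:
  targets:
    - {"xyz": [-0.05, 0, 0.0], "dr": [0, 0, 0.07], "claw": 42}
    - {"xyz": [-0.1, 0, 0.0], "dr": [0, 0, 0.14], "claw": 42}
    - {"xyz": [-0.15, 0, 0.0], "dr": [0, 0, 0.2], "claw": 42}

```text
time_s: 14.2
position: [0.5852, -0.1388, 0.0394]
ee_rot: [0.001, 0.983, 0.183, 0.003]
wrist_force: [3.8, 1.6, 0.4]
width: 0.0419
```

```bash
python3 -c "
from h import *
st()"
```

```text
t 14.20 yaw -68.9  r 194.5 ang -69.0  ftool [ 4.1  -0.17 -0.42] z 0.0394 nut in tool [ 0.0003 -0.1945] tilt [0.006 0.002]
```

Emit:
apply_moves:
  targets:
    - {"xyz": [-0.05, 0, 0.0], "dr": [0, 0, 0.06], "claw": 42}
    - {"xyz": [-0.1, 0, 0.0], "dr": [0, 0, 0.12], "claw": 42}
    - {"xyz": [-0.15, -0.005, 0.0], "dr": [0, 0, 0.18], "claw": 42}
    - {"xyz": [-0.2, -0.01, 0.0], "dr": [0, 0, 0.24], "claw": 42}

```text
time_s: 14.53
position: [0.5804, -0.1406, 0.0395]
ee_rot: [0.001, 0.985, 0.17, 0.003]
wrist_force: [4.1, 0.6, 1.0]
width: 0.042
```

```bash
python3 -c "
from h import *
st()"
```

```text
t 14.53 yaw -70.4  r 194.5 ang -70.5  ftool [ 4.1   0.84 -1.  ] z 0.0395 nut in tool [ 0.0004 -0.1945] tilt [0.007 0.002]
```

Emit:
apply_moves:
  targets:
    - {"xyz": [-0.05, 0, 0.0], "dr": [0, 0, 0.06], "claw": 42}
    - {"xyz": [-0.1, 0, 0.0], "dr": [0, 0, 0.12], "claw": 42}
    - {"xyz": [-0.15, 0, 0.0], "dr": [0, 0, 0.18], "claw": 42}
    - {"xyz": [-0.2, 0, 0.0], "dr": [0, 0, 0.24], "claw": 42}

```text
time_s: 14.87
position: [0.5756, -0.1423, 0.0395]
ee_rot: [0.001, 0.988, 0.158, 0.003]
wrist_force: [3.7, 1.0, 0.9]
width: 0.0422
```

```bash
python3 -c "
from h import *
st()"
```

```text
t 14.87 yaw -71.9  r 194.6 ang -72.0  ftool [ 3.86  0.16 -0.85] z 0.0395 nut in tool [ 0.0005 -0.1946] tilt [0.007 0.002]
```

Emit:
apply_moves:
  targets:
    - {"xyz": [-0.03, 0, 0.0], "dr": [0, 0, 0.03], "claw": 42}
    - {"xyz": [-0.06, 0, 0.0], "dr": [0, 0, 0.07], "claw": 42}

```text
time_s: 15.03
position: [0.5741, -0.1428, 0.0394]
ee_rot: [0.001, 0.988, 0.154, 0.003]
wrist_force: [4.8, 0.9, 0.8]
width: 0.0419
```

Emit:
apply_moves:
  targets:
    - {"xyz": [-0.03, 0, 0.0], "dr": [0, 0, 0.03], "claw": 42}
    - {"xyz": [-0.06, 0, 0.0], "dr": [0, 0, 0.07], "claw": 42}

```text
time_s: 15.2
position: [0.5726, -0.1432, 0.0395]
ee_rot: [0.001, 0.989, 0.15, 0.003]
wrist_force: [3.9, 2.0, 2.1]
width: 0.0419
```

Emit:
apply_moves:
  targets:
    - {"xyz": [-0.04, 0, 0.0], "dr": [0, 0, 0.05], "claw": 42}

```text
time_s: 15.28
position: [0.5717, -0.1435, 0.0395]
ee_rot: [0.0, 0.989, 0.147, 0.004]
wrist_force: [4.5, 1.2, -0.5]
width: 0.0421
```

Emit:
apply_moves:
  targets:
    - {"xyz": [-0.04, 0, 0.0], "dr": [0, 0, 0.05], "claw": 42}

```text
time_s: 15.37
position: [0.5706, -0.1438, 0.0394]
ee_rot: [0.0, 0.99, 0.144, 0.004]
wrist_force: [4.0, 1.1, 0.3]
width: 0.0422
```

Emit:
apply_moves:
  targets:
    - {"xyz": [-0.04, 0, 0.0], "dr": [0, 0, 0.05], "claw": 42}

```text
time_s: 15.45
position: [0.5696, -0.1441, 0.0394]
ee_rot: [0.0, 0.99, 0.141, 0.004]
wrist_force: [4.1, 1.0, 0.7]
width: 0.042
```

Emit:
apply_moves:
  targets:
    - {"xyz": [-0.04, 0, 0.0], "dr": [0, 0, 0.05], "claw": 42}

```text
time_s: 15.53
position: [0.5685, -0.1444, 0.0394]
ee_rot: [0.0, 0.99, 0.139, 0.004]
wrist_force: [3.7, 2.1, 0.1]
width: 0.0419
```

Emit:
apply_moves:
  targets:
    - {"xyz": [-0.04, 0, 0.0], "dr": [0, 0, 0.05], "claw": 42}

```text
time_s: 15.62
position: [0.5674, -0.1448, 0.0394]
ee_rot: [0.0, 0.991, 0.136, 0.004]
wrist_force: [4.2, 1.8, 1.1]
width: 0.042
```

Emit:
apply_moves:
  targets:
    - {"xyz": [-0.04, 0, 0.0], "dr": [0, 0, 0.05], "claw": 42}

```text
time_s: 15.7
position: [0.5664, -0.145, 0.0394]
ee_rot: [0.0, 0.991, 0.133, 0.004]
wrist_force: [4.4, 1.9, 0.9]
width: 0.0418
```

Emit:
apply_moves:
  targets:
    - {"xyz": [-0.04, 0, 0.0], "dr": [0, 0, 0.05], "claw": 42}

```text
time_s: 15.78
position: [0.5653, -0.1453, 0.0394]
ee_rot: [0.0, 0.992, 0.13, 0.004]
wrist_force: [4.1, 1.4, 1.2]
width: 0.042
```

Emit:
apply_moves:
  targets:
    - {"xyz": [-0.04, 0, 0.0], "dr": [0, 0, 0.05], "claw": 42}

```text
time_s: 15.87
position: [0.5642, -0.1455, 0.0394]
ee_rot: [0.0, 0.992, 0.127, 0.004]
wrist_force: [4.2, 1.5, 0.2]
width: 0.0418
```

Emit:
apply_moves:
  targets:
    - {"xyz": [-0.04, 0, 0.0], "dr": [0, 0, 0.05], "claw": 42}

```text
time_s: 15.95
position: [0.5632, -0.1458, 0.0394]
ee_rot: [0.0, 0.992, 0.124, 0.004]
wrist_force: [3.5, 1.2, 0.8]
width: 0.0418
```

Emit:
apply_moves:
  targets:
    - {"xyz": [-0.04, 0, 0.0], "dr": [0, 0, 0.05], "claw": 42}

```text
time_s: 16.03
position: [0.5621, -0.1461, 0.0394]
ee_rot: [0.0, 0.993, 0.121, 0.004]
wrist_force: [3.8, 1.2, -0.1]
width: 0.0418
```

Emit:
apply_moves:
  targets:
    - {"xyz": [-0.04, 0, 0.0], "dr": [0, 0, 0.05], "claw": 42}

```text
time_s: 16.12
position: [0.561, -0.1464, 0.0394]
ee_rot: [0.0, 0.993, 0.118, 0.004]
wrist_force: [3.8, 2.4, 0.2]
width: 0.042
```

Emit:
apply_moves:
  targets:
    - {"xyz": [-0.04, 0, 0.0], "dr": [0, 0, 0.05], "claw": 42}

```text
time_s: 16.2
position: [0.5599, -0.1466, 0.0394]
ee_rot: [0.0, 0.993, 0.116, 0.004]
wrist_force: [3.7, 1.2, 0.2]
width: 0.0418
```

Emit:
apply_moves:
  targets:
    - {"xyz": [-0.04, 0, 0.0], "dr": [0, 0, 0.05], "claw": 42}

```text
time_s: 16.28
position: [0.5588, -0.1468, 0.0394]
ee_rot: [0.0, 0.994, 0.113, 0.004]
wrist_force: [4.4, 1.8, 0.8]
width: 0.0421
```

Emit:
apply_moves:
  targets:
    - {"xyz": [-0.04, 0, 0.0], "dr": [0, 0, 0.05], "claw": 42}

```text
time_s: 16.37
position: [0.5578, -0.1471, 0.0394]
ee_rot: [0.0, 0.994, 0.11, 0.004]
wrist_force: [4.2, 1.3, 0.7]
width: 0.0419
```

Emit:
apply_moves:
  targets:
    - {"xyz": [-0.04, 0, 0.0], "dr": [0, 0, 0.05], "claw": 42}

```text
time_s: 16.45
position: [0.5567, -0.1474, 0.0394]
ee_rot: [0.0, 0.994, 0.107, 0.004]
wrist_force: [3.9, 1.4, 0.2]
width: 0.0423
```

Emit:
apply_moves:
  targets:
    - {"xyz": [-0.04, 0, 0.0], "dr": [0, 0, 0.05], "claw": 42}

```text
time_s: 16.53
position: [0.5556, -0.1476, 0.0394]
ee_rot: [0.0, 0.995, 0.104, 0.004]
wrist_force: [4.4, 2.3, 0.7]
width: 0.0424
```

```bash
python3 -c "
from h import *
st();snap('wrist','w22')
s=snap('side','sd22'); crop(s,100,240,240,380,'sd22a',5)
st()"
```

```text
t 16.53 yaw -78.1  r 194.6 ang -78.1  ftool [ 4.8  -1.37 -0.69] z 0.0394 nut in tool [ 1.000e-04 -1.946e-01] tilt [0.007 0.001]
t 16.63 yaw -78.1  r 194.6 ang -78.2  ftool [ 3.66 -0.36 -1.49] z 0.0394 nut in tool [ 0.0004 -0.1946] tilt [0.007 0.001]
```

View pics/sd22a.png

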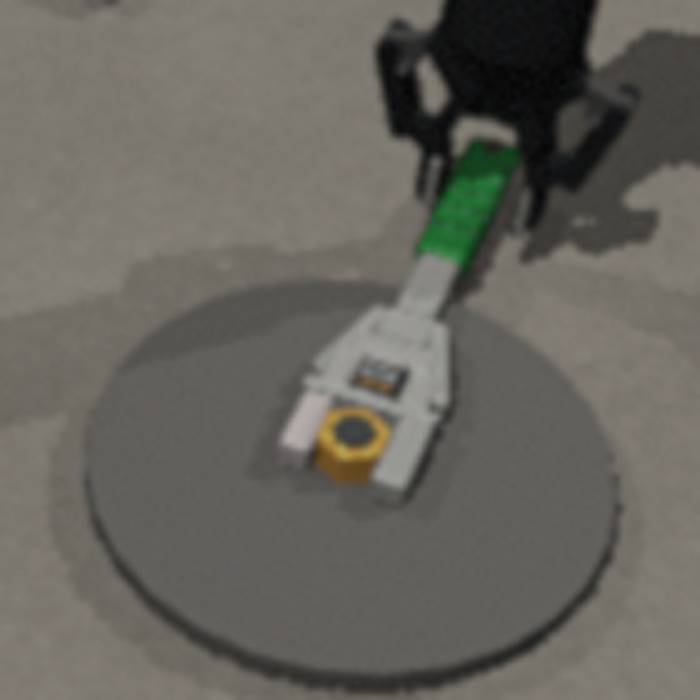

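View pics/w22.png

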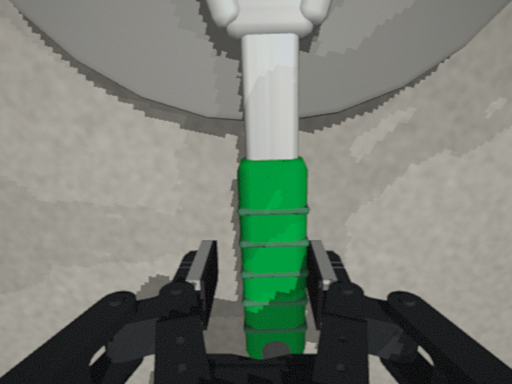

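Nut corner still faces the mouth, so the nut turns with the jaws and the grip stays square on the finger. Continuing in 1 mm steps.

Emit:
apply_moves:
  targets:
    - {"xyz": [-0.04, 0, 0.0], "dr": [0, 0, 0.05], "claw": 42}

```text
time_s: 16.72
position: [0.5546, -0.1478, 0.0394]
ee_rot: [0.0, 0.995, 0.101, 0.003]
wrist_force: [3.7, 1.3, 1.5]
width: 0.0424
```

Emit:
apply_moves:
  targets:
    - {"xyz": [-0.04, 0, 0.0], "dr": [0, 0, 0.05], "claw": 42}

```text
time_s: 16.8
position: [0.5536, -0.148, 0.0394]
ee_rot: [0.0, 0.995, 0.099, 0.004]
wrist_force: [4.6, 1.5, 0.8]
width: 0.0421
```

Emit:
apply_moves:
  targets:
    - {"xyz": [-0.04, 0, 0.0], "dr": [0, 0, 0.05], "claw": 42}

```text
time_s: 16.88
position: [0.5526, -0.1482, 0.0394]
ee_rot: [0.0, 0.995, 0.096, 0.004]
wrist_force: [4.3, 1.3, 0.5]
width: 0.0417
```

Emit:
apply_moves:
  targets:
    - {"xyz": [-0.04, 0, 0.0], "dr": [0, 0, 0.05], "claw": 42}

```text
time_s: 16.97
position: [0.5515, -0.1484, 0.0394]
ee_rot: [0.0, 0.996, 0.093, 0.004]
wrist_force: [4.4, 1.3, -0.1]
width: 0.0416
```

Emit:
apply_moves:
  targets:
    - {"xyz": [-0.04, 0, 0.0], "dr": [0, 0, 0.05], "claw": 42}

```text
time_s: 17.05
position: [0.5504, -0.1486, 0.0394]
ee_rot: [0.0, 0.996, 0.09, 0.004]
wrist_force: [3.6, 1.9, 0.3]
width: 0.0422
```

Emit:
apply_moves:
  targets:
    - {"xyz": [-0.04, 0, 0.0], "dr": [0, 0, 0.05], "claw": 42}

```text
time_s: 17.13
position: [0.5493, -0.1488, 0.0394]
ee_rot: [0.0, 0.996, 0.087, 0.004]
wrist_force: [5.1, 1.1, 0.5]
width: 0.042
```

Emit:
apply_moves:
  targets:
    - {"xyz": [-0.04, 0, 0.0], "dr": [0, 0, 0.05], "claw": 42}

```text
time_s: 17.22
position: [0.5483, -0.149, 0.0394]
ee_rot: [0.0, 0.996, 0.084, 0.004]
wrist_force: [3.8, 1.9, 0.1]
width: 0.0424
```

Emit:
apply_moves:
  targets:
    - {"xyz": [-0.04, 0, 0.0], "dr": [0, 0, 0.05], "claw": 42}

```text
time_s: 17.3
position: [0.5472, -0.1491, 0.0394]
ee_rot: [0.0, 0.997, 0.081, 0.004]
wrist_force: [4.3, 1.9, 1.1]
width: 0.0419
```

Emit:
apply_moves:
  targets:
    - {"xyz": [-0.04, 0, 0.0], "dr": [0, 0, 0.05], "claw": 42}

```text
time_s: 17.38
position: [0.5461, -0.1493, 0.0394]
ee_rot: [0.0, 0.997, 0.078, 0.004]
wrist_force: [4.0, 1.8, 0.4]
width: 0.0418
```

Emit:
apply_moves:
  targets:
    - {"xyz": [-0.04, 0, 0.0], "dr": [0, 0, 0.05], "claw": 42}

```text
time_s: 17.47
position: [0.545, -0.1495, 0.0394]
ee_rot: [0.0, 0.997, 0.076, 0.004]
wrist_force: [3.3, 1.8, 0.6]
width: 0.0419
```

Emit:
apply_moves:
  targets:
    - {"xyz": [-0.04, 0, 0.0], "dr": [0, 0, 0.05], "claw": 42}

```text
time_s: 17.55
position: [0.5439, -0.1496, 0.0394]
ee_rot: [0.0, 0.997, 0.073, 0.004]
wrist_force: [4.1, 2.2, 0.5]
width: 0.0422
```

Emit:
apply_moves:
  targets:
    - {"xyz": [-0.04, 0, 0.0], "dr": [0, 0, 0.05], "claw": 42}

```text
time_s: 17.63
position: [0.5428, -0.1498, 0.0394]
ee_rot: [0.0, 0.998, 0.07, 0.004]
wrist_force: [5.1, 2.2, 0.3]
width: 0.0423
```

Emit:
apply_moves:
  targets:
    - {"xyz": [-0.04, 0, 0.0], "dr": [0, 0, 0.05], "claw": 42}

```text
time_s: 17.72
position: [0.5417, -0.15, 0.0394]
ee_rot: [0.0, 0.998, 0.067, 0.004]
wrist_force: [3.5, 0.7, 1.3]
width: 0.0419
```

Emit:
apply_moves:
  targets:
    - {"xyz": [-0.04, 0, 0.0], "dr": [0, 0, 0.05], "claw": 42}

```text
time_s: 17.8
position: [0.5406, -0.1501, 0.0394]
ee_rot: [0.0, 0.998, 0.064, 0.004]
wrist_force: [4.7, 1.6, 0.6]
width: 0.0422
```

Emit:
apply_moves:
  targets:
    - {"xyz": [-0.04, 0, 0.0], "dr": [0, 0, 0.05], "claw": 42}

```text
time_s: 17.88
position: [0.5395, -0.1502, 0.0394]
ee_rot: [0.0, 0.998, 0.061, 0.004]
wrist_force: [4.3, 1.5, 0.7]
width: 0.0415
```

Emit:
apply_moves:
  targets:
    - {"xyz": [-0.04, 0, 0.0], "dr": [0, 0, 0.05], "claw": 42}

```text
time_s: 17.97
position: [0.5384, -0.1504, 0.0394]
ee_rot: [0.0, 0.998, 0.058, 0.004]
wrist_force: [3.5, 1.0, 1.3]
width: 0.0421
```

Emit:
apply_moves:
  targets:
    - {"xyz": [-0.04, 0, 0.0], "dr": [0, 0, 0.05], "claw": 42}

```text
time_s: 18.05
position: [0.5373, -0.1505, 0.0394]
ee_rot: [0.0, 0.998, 0.055, 0.004]
wrist_force: [4.0, 1.7, 1.2]
width: 0.0417
```

Emit:
apply_moves:
  targets:
    - {"xyz": [-0.04, 0, 0.0], "dr": [0, 0, 0.05], "claw": 42}

```text
time_s: 18.13
position: [0.5362, -0.1506, 0.0394]
ee_rot: [0.0, 0.999, 0.052, 0.004]
wrist_force: [4.2, 2.0, 0.8]
width: 0.0419
```

Emit:
apply_moves:
  targets:
    - {"xyz": [-0.04, 0, 0.0], "dr": [0, 0, 0.05], "claw": 42}

```text
time_s: 18.22
position: [0.5351, -0.1507, 0.0394]
ee_rot: [0.0, 0.999, 0.049, 0.004]
wrist_force: [3.5, 1.8, 0.3]
width: 0.0421
```

Emit:
apply_moves:
  targets:
    - {"xyz": [-0.04, 0, 0.0], "dr": [0, 0, 0.05], "claw": 42}

```text
time_s: 18.3
position: [0.5341, -0.1508, 0.0394]
ee_rot: [0.0, 0.999, 0.047, 0.004]
wrist_force: [3.7, 1.9, 1.6]
width: 0.0423
```

Emit:
apply_moves:
  targets:
    - {"xyz": [-0.04, 0, 0.0], "dr": [0, 0, 0.05], "claw": 42}

```text
time_s: 18.38
position: [0.533, -0.1509, 0.0394]
ee_rot: [0.0, 0.999, 0.044, 0.004]
wrist_force: [3.6, 1.7, 0.4]
width: 0.0423
```

Emit:
apply_moves:
  targets:
    - {"xyz": [-0.04, 0, 0.0], "dr": [0, 0, 0.05], "claw": 42}

```text
time_s: 18.47
position: [0.5319, -0.151, 0.0394]
ee_rot: [-0.0, 0.999, 0.041, 0.004]
wrist_force: [3.7, 1.1, 0.9]
width: 0.0418
```

Emit:
apply_moves:
  targets:
    - {"xyz": [-0.04, 0, 0.0], "dr": [0, 0, 0.05], "claw": 42}

```text
time_s: 18.55
position: [0.5311, -0.151, 0.0395]
ee_rot: [0.0, 0.999, 0.038, 0.004]
wrist_force: [5.1, 2.3, 0.2]
width: 0.0423
```

Displacement shrank (0.8 vs 1.1 mm) and force rose to ~5.3 N; this may be the stop. One small step.

Emit:
apply_moves:
  targets:
    - {"xyz": [-0.03, 0, 0.0], "dr": [0, 0, 0.03], "claw": 42}

```text
time_s: 18.63
position: [0.5306, -0.1511, 0.0395]
ee_rot: [0.0, 0.999, 0.036, 0.005]
wrist_force: [6.2, 1.5, 0.0]
width: 0.0421
```

Force 6.3 N with motion stalling: the nut is home. Read once more, then back off.

```bash
python3 -c "
from h import *
st();snap('wrist','w23')
st()"
```

```text
t 18.63 yaw -85.9  r 194.4 ang -85.5  ftool [ 6.31 -1.    0.01] z 0.0395 nut in tool [-0.0011 -0.1944] tilt [0.009 0.   ]
t 18.68 yaw -85.9  r 194.5 ang -85.6  ftool [ 5.87 -1.27  0.16] z 0.0395 nut in tool [-0.001  -0.1944] tilt [0.009 0.   ]
```

Emit:
apply_moves:
  targets:
    - {"xyz": [0.1, 0, 0], "dr": [0, 0, 0], "claw": 42}
    - {"xyz": [0.2, 0, 0], "dr": [0, 0, 0], "claw": 60}
    - {"xyz": [0.2, 0, 0], "dr": [0, 0, 0], "claw": 60}
    - {"xyz": [0.2, 0, 0], "dr": [0, 0, 0], "claw": 60}

```text
time_s: 19.02
position: [0.5344, -0.1511, 0.0391]
ee_rot: [0.0, 0.999, 0.036, 0.003]
wrist_force: [0.5, 0.0, -0.7]
width: 0.0598
```

Emit:
apply_moves:
  targets:
    - {"xyz": [0, 0, -0.5], "dr": [0, 0, 0], "claw": 60}
    - {"xyz": [0, 0, -1.3], "dr": [0, 0, 0], "claw": 60}
    - {"xyz": [0, 0, -2.3], "dr": [0, 0, 0], "claw": 60}
    - {"xyz": [0, 0, -3.3], "dr": [0, 0, 0], "claw": 60}
    - {"xyz": [0, 0, -4.3], "dr": [0, 0, 0], "claw": 60}

```text
time_s: 19.43
position: [0.5329, -0.1513, 0.1482]
ee_rot: [0.0, 0.999, 0.035, 0.003]
wrist_force: [0.1, -0.0, -0.5]
width: 0.0599
```

Emit:
apply_moves:
  targets:
    - {"xyz": [0, -1.1, 0], "dr": [0, 0, 0], "claw": 80}
    - {"xyz": [0, -2.2, 0], "dr": [0, 0, 0], "claw": 80}
    - {"xyz": [0, -3.3, 0], "dr": [0, 0, 0], "claw": 80}
    - {"xyz": [0, -4.4, 0], "dr": [0, 0, 0], "claw": 80}
    - {"xyz": [0, -4.6, 0], "dr": [0, 0, 0], "claw": 80}

```text
time_s: 19.85
position: [0.5239, -0.0314, 0.149]
ee_rot: [-0.001, 0.999, 0.038, 0.003]
wrist_force: [-0.1, 0.4, 0.4]
width: 0.0801
```

```bash
python3 -c "
from h import *
st();im=snap('wrist','w24');snap('scene','s24')
crop(im,60,240,180,330,'w24a',4)"
```

```text
t 19.85 yaw -85.6  r 74.7 ang -83.6  ftool [-0.09 -0.4  -0.44] z 0.149 nut in tool [-0.0027 -0.0747] tilt [ 0.005 -0.002]
```

View pics/w24.png

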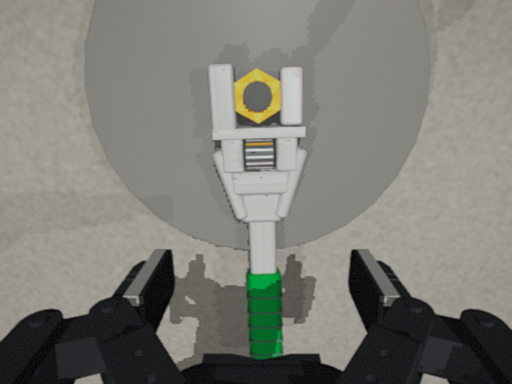

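View pics/w24a.png

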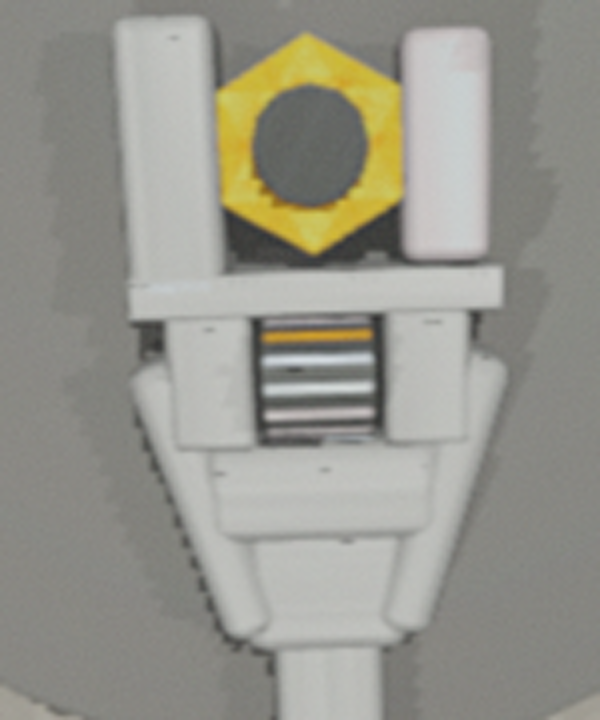

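View pics/s24.png

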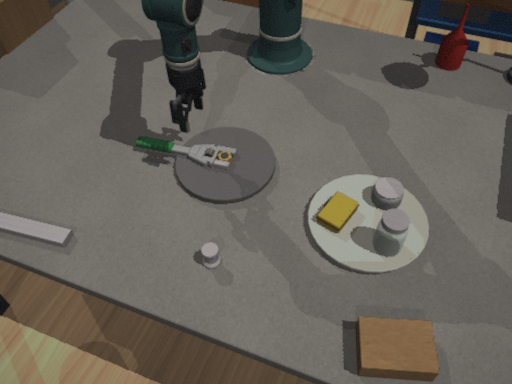

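The nut sits against both jaws (crop x 217–403 between jaw edges 215 and 403), the yellow worm rib hasn't moved since snugging, and the other objects stand where they were. Handing in.

```bash
python3 -c "
from bench import *
print(hand_in())"
```

```text
the job is handed in; nothing more can be done
None
```

The job is handed in after about 20 s of the 72 s. The jaws are closed on the nut, and the nut is turned clockwise to its stop.

- **Jaws:** I rolled the worm with closed fingertips in several strokes, mostly at about 6–10 N. The highest reading was 13.9 N, below the 18 N strain limit. After roughly one full turn plus a bit, the worm stalled and the fingertip slipped over it. The pictures then showed the nut touching both jaws.
- **Nut:** I swung the green grip clockwise with one finger, ending in 1 mm steps. The push held steady at about 4 N. At about 0.67–0.69 rad the motion stalled and it rose to 5.3 N, then 6.3 N, so I stopped and backed off.
- **Last checks:** The nut still sat against both jaws and the worm's yellow rib had not moved since snugging. The wrench lay flat on the nut with the gripper clear. The jar, tin, case and door stop looked unmoved.

**Doubts:**
- Early in the swing the push reached 5.0–5.6 N because I was also pressing down, and mid-swing it reached 5.4 N with some radial push. I eased off both times.
- The running force of about 4 N and the final 6.3 N are both at the upper end of the stated ranges. I saw no opening of the jaws, but a very small one would not show in the pictures.

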